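Put the washed storage jars' lids back on

ROBOT

A 7-joint arm with a two-finger parallel gripper is mounted at the origin on a cart in front of the work surface, level with it; the furniture and walls round the work are solid. World frame = base frame: x ahead of the robot, y to its left, z up, the work surface at z = 0. Lengths are in mm, angles in rad, forces in N, time in s.
With the tool pointing down it reaches from about 400 to 925 mm from the base axis. Payload 5.6 kg.
Tool frame: the origin (TCP) lies at the very end of the fingers, on their centre line; the grasp point (between the pads) lies 19 mm behind it; z points along the fingers, y is the direction in which the jaws open and shut (so a half turn about z gives the same grasp; the last joint's range is limited). The gripper opens to 85 mm and grips with 20 to 120 N. Pads are 22 mm wide; open, the fingers measure 114 mm over their backs; the gripper's body (76 mm by 85 mm) begins 54 mm behind the grasp point. The pads swing forward as they close: fully open they stand 13 mm farther back than shut.
Start: joints at [1.167, 0.468, -0.012, 1.603, 0.006, 1.071, -0.056], TCP at [229.424, -608.173, 199.99] pointing down, gripper open.
Joint ranges: [-2.53, 2.53], [-0.31, 2.02], [-1.57, 1.55], [0.28, 2.44], [-1.29, 4.43], [0.15, 1.84], [-2.92, 2.92]. Speed limits (rad/s): [2.57, 2.57, 3.14, 3.14, 3.14, 3.14, 3.14].

INTERFACE

Orientations are given as a unit quaternion [x, y, z, w].
In Python, from workcell import r gives the robot as it stands. The module is installed in compiled form; this text tells all that it offers.
- The arm moves only by the tool apply_moves, never from a script. Its argument "targets" is one flat list of numbers, 5 for each row, row after row: the shift along the tool's x, y, z in cm, then the turn about the tool's z in degrees, then the opening, from -1 (shut) to 1 (fully open). A call has 1 to 5 rows; each row shifts and turns the commanded pose from where the row before left it, along the tool's axes as they then stand; what a row does not reach is not made up. A row lasts 1/12 s, in which the tool goes at most 41.7 mm and 7.16 degrees, less where a joint would pass 70% of its speed; a pose out of reach is approached as far as the arm can. A call is refused whole if a number of a shift passes 4.17 or a number of a turn 7.16, either way. A call with a gripper value outside its range is refused whole. The fingers move at their own pace and stop on an object; "squeeze" is the grip in N (left out, the last holds). Time passes only in rows, so rows that do not move let the fingers close. It gives the time, the measured TCP pose, the force and the opening at its end, in the units of the state.
- r.get_obs(): the state, without advancing time (a new reading comes with each control period).
- r.snapshot(name): name is "scene" or "top" or "wrist"; returns a dict with "image" (384x512x3 uint8, blue, green, red), "depth" (384x512 float32, mm along the optical axis (not along the pixel's ray), 0 where there is no reading), "fx", "fy", "cx", "cy" (pixels), "extrinsics" (4x4, takes a point from camera to world coordinates); the wrist camera has in their place "tool_from_camera" (4x4, takes a point from camera to tool coordinates, whose origin is the TCP and whose axes are the flange's). Camera axes: x right, y down, z forward; pixel columns grow to the right and rows downward; lengths in mm; the calibration is good to about 2 mm. A picture is of the moment at which its call begins: read the wrist's pose just before it.
- r.finish_job(): hands the job in, once; it reports no verdict.
The state is a dict: "t": time; "qpos": joint angles; "dq": joint speeds; "joint_efforts": joint torques, N m; "eef_pos": TCP position; "eef_rot": TCP orientation; "force": force on the tool from outside, world axes, zero at the start; "ft_torque": the same for the moment, N m; "opening": finger opening in mm.
Only numpy, scipy, OpenCV 4.12 (cv2) and the standard library are available. Lean on these libraries where they do the work, as an engineer would, in place of code of your own. Each camera call takes 0.05 s, during which the arm holds its last target.

TASK

The four pale stoneware storage jars have been washed and stand open, with their wooden lids lying about between them. Put on each jar the lid that fits it, knob up and fully seated on the rim, leaving the jars standing where they are. Do not disturb the salt shaker or the food tin, and mind the wall cupboards above.

Things in the scene. Friction and masses are not known exactly. Their poses are not given: they have to be found in the camera images.
- lid_1: smallest of four round wooden jar lids alike but for diameter (52, 66, 80, 94 mm), lying knob up: disc 52 mm across, 9 mm thick; under it a plug 38 mm across, 10 mm deep, foot chamfered 3 mm; on top a round knob 21-23 mm across, 30 mm tall, to grasp from above. Loose, about 50 g. Origin: centre of the plug's underside, z up: disc z 10-19 mm, knob 19-49 mm.
- lid_2: second smallest of four round wooden jar lids alike but for diameter (52, 66, 80, 94 mm), lying knob up: disc 66 mm across, 9 mm thick; under it a plug 52 mm across, 10 mm deep, foot chamfered 3 mm; on top a round knob 21-23 mm across, 30 mm tall, to grasp from above. Loose, about 75 g. Origin: centre of the plug's underside, z up: disc z 10-19 mm, knob 19-49 mm.
- lid_3: second largest of four round wooden jar lids alike but for diameter (52, 66, 80, 94 mm), lying knob up: disc 80 mm across, 9 mm thick; under it a plug 66 mm across, 10 mm deep, foot chamfered 3 mm; on top a round knob 21-23 mm across, 30 mm tall, to grasp from above. Loose, about 100 g. Origin: centre of the plug's underside, z up: disc z 10-19 mm, knob 19-49 mm.
- lid_4: largest of four round wooden jar lids alike but for diameter (52, 66, 80, 94 mm), lying knob up: disc 94 mm across, 9 mm thick; under it a plug 80 mm across, 10 mm deep, foot chamfered 3 mm; on top a round knob 21-23 mm across, 30 mm tall, to grasp from above. Loose, about 125 g. Origin: centre of the plug's underside, z up: disc z 10-19 mm, knob 19-49 mm.
- jar_1: smallest of four open plain pale stoneware jars: 52 mm across, 52 mm tall, mouth 43 mm across, empty, loose, about 220 g. Origin: centre of its underside, z up. Its lid has the same outer diameter (52 mm): the plug enters with 2.5 mm clearance all round, the disc rests on the rim, lid origin then 42 mm above the jar's. A larger lid won't go in, a smaller falls inside.
- jar_2: second smallest of four open plain pale stoneware jars: 66 mm across, 60 mm tall, mouth 57 mm across, empty, loose, about 340 g. Origin: centre of its underside, z up. Its lid has the same outer diameter (66 mm): the plug enters with 2.5 mm clearance all round, the disc rests on the rim, lid origin then 50 mm above the jar's. A larger lid won't go in, a smaller falls inside.
- jar_3: second largest of four open plain pale stoneware jars: 80 mm across, 68 mm tall, mouth 71 mm across, empty, loose, about 460 g. Origin: centre of its underside, z up. Its lid has the same outer diameter (80 mm): the plug enters with 2.5 mm clearance all round, the disc rests on the rim, lid origin then 58 mm above the jar's. A larger lid won't go in, a smaller falls inside.
- jar_4: largest of four open plain pale stoneware jars: 94 mm across, 76 mm tall, mouth 85 mm across, empty, loose, about 580 g. Origin: centre of its underside, z up. Its lid has the same outer diameter (94 mm): the plug enters with 2.5 mm clearance all round, the disc rests on the rim, lid origin then 66 mm above the jar's. A larger lid won't go in, a smaller falls inside.
- salt_shaker: a salt shaker standing among the jars, 44 mm in diameter, 90 mm tall, loose, stays where it is; origin: centre of its underside
- tin: a closed low food tin with a green label standing among the jars, 75 mm in diameter, 58 mm tall, loose, stays where it is; origin: centre of its underside. Behind it wall cupboards hang over the worktop: from x = 0.58 m back, 0.49 m above the surface; arms that swing round wide hit them
Not all that is in view belongs to the job. Leave any turquoise look-alike of the lid_4 alone.

How it is judged (in metres and radians):
At the end, for the whole second after the job is handed in: Every lid is on the jar of its own diameter, plug in the mouth, within 6 mm of the axis and 3 mm of its seated height, level; jars upright, within 40 mm of where they stood; lids and jars released and at rest; salt shaker and food tin within 25 mm of where they stood (horizontal distance between lid_1 and jar_1 below 0.006 m and z of lid_1 in the frame of jar_1 between 0.039 and 0.045 m and angle between each of lid_1, lid_2, lid_3, lid_4's own z axis and vertical below 0.07 rad and angle between each of jar_1, jar_2, jar_3, jar_4's own z axis and vertical below 0.05 rad and distance of each of jar_1, jar_2, jar_3, jar_4 from where it was at the start of the episode below 0.04 m and linear speed of each of lid_1, jar_1, lid_2, jar_2, lid_3, jar_3, lid_4, jar_4 below 0.02 m/s and horizontal distance between lid_2 and jar_2 below 0.006 m and z of lid_2 in the frame of jar_2 between 0.047 and 0.053 m and horizontal distance between lid_3 and jar_3 below 0.006 m and z of lid_3 in the frame of jar_3 between 0.055 and 0.061 m and horizontal distance between lid_4 and jar_4 below 0.006 m and z of lid_4 in the frame of jar_4 between 0.063 and 0.069 m and distance of each of salt_shaker, tin from where it was at the start of the episode below 0.025 m); the robot touches nothing.
It fails at once if the salt shaker is pushed away by more than 25 mm, knocked over or picked up (distance of salt_shaker from where it was at the start of the episode above 0.025 m or angle between salt_shaker's own z axis and vertical above 0.35 rad).
It fails at once if the food tin is pushed away by more than 25 mm, knocked over or picked up (distance of tin from where it was at the start of the episode above 0.025 m or angle between tin's own z axis and vertical above 0.35 rad).
It fails at once if a jar is tipped over (angle between any of jar_1, jar_2, jar_3, jar_4's own z axis and vertical above 0.5 rad).
It also fails if it takes over 120 s, if anything falls off the work surface, if the arm or the gripper's body presses on something with over 40 N, if the wrist force passes 120 N, or if a joint passes its speed limit or range.

## Working session

There is one attempt and no reset: what is moved stays moved. The work goes in short steps, Python scripts to look and compute and a tool call to move; the robot and the scene stay as the last step left them, time stands still between calls to the robot, and variables do not carry over. Pictures are saved under pics/ and viewed, and the job is handed in when it is done.

Besides the shell and the picture viewer there is one more tool, called after "Call:" as name(argument=value, ...) on one line, values as JSON. apply_moves: Moves the arm, as the interface text tells. Its arguments: {"type":"object","properties":{"targets":{"type":"array"},"squeeze":{"type":"number"}},"required":["targets"]}

```bash
mkdir -p pics; python3 - <<'E'
from workcell import r
import cv2,numpy as np
o=r.get_obs()
for k in o: print(k,np.round(o[k],3))
for n in ("scene","top","wrist"):
    s=r.snapshot(n); cv2.imwrite(f"pics/{n}0.png",s["image"])
    print(n,s["fx"],s["fy"],s["cx"],s["cy"]); print(np.round(s.get("extrinsics",s.get("tool_from_camera")),3))
    np.savez(f"{n}0.npz",**s)
E
```

```text
t 0.0
qpos [ 1.167  0.468 -0.012  1.604  0.006  1.071 -0.056]
dq [ 0.001  0.002  0.001  0.001 -0.     0.001  0.001]
joint_efforts [-0.0000e+00 -5.3239e+01  2.2000e-02 -2.5130e+01  1.2000e-02  8.0000e-03
  0.0000e+00]
eef_pos [ 229.18  -607.589  199.029]
eef_rot [ 0.984  0.179 -0.    -0.001]
force [-0.034 -0.022 -0.39 ]
ft_torque [-0.022  0.004  0.021]
opening 85.566
scene 396.78673686636984 396.78673686636984 249.21851037102942 190.71352386662087
[[-9.990000e-01  3.300000e-02 -3.800000e-02  5.095010e+02]
 [ 4.900000e-02  8.350000e-01 -5.480000e-01  1.140999e+03]
 [ 1.400000e-02 -5.490000e-01 -8.360000e-01  1.578018e+03]
 [ 0.000000e+00  0.000000e+00  0.000000e+00  1.000000e+00]]
top 452.1147895016942 452.1147895016942 252.5674651147334 184.0476132009823
[[ 1.930000e-01 -9.450000e-01  2.620000e-01  4.234600e+01]
 [-9.810000e-01 -1.860000e-01  5.400000e-02  3.247000e+01]
 [-2.000000e-03 -2.680000e-01 -9.640000e-01  1.579571e+03]
 [ 0.000000e+00  0.000000e+00  0.000000e+00  1.000000e+00]]
wrist 331.7772028831709 331.7772028831709 257.1013361571023 187.39361844213298
[[-0.00000e+00 -9.55000e-01 -2.97000e-01  7.67010e+01]
 [ 1.00000e+00 -1.00000e-03  1.00000e-03 -1.01800e+00]
 [-1.00000e-03 -2.97000e-01  9.55000e-01 -1.72842e+02]
 [ 0.00000e+00  0.00000e+00  0.00000e+00  1.00000e+00]]
```

View pics/scene0.png

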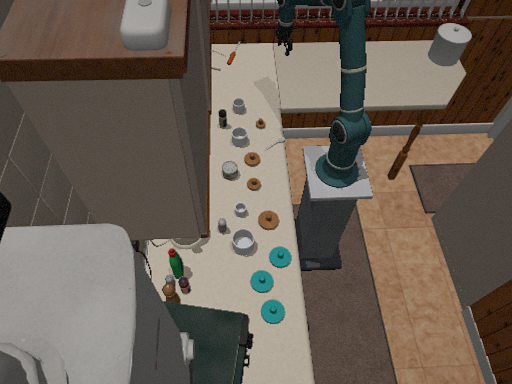

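View pics/top0.png

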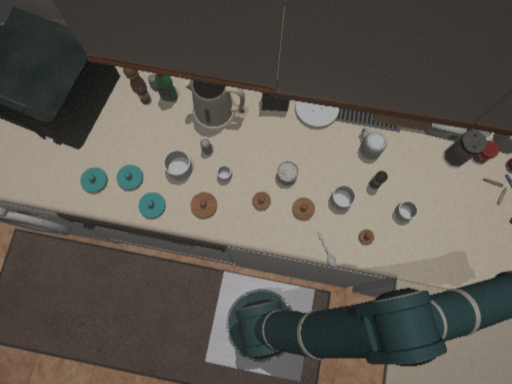

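View pics/wrist0.png

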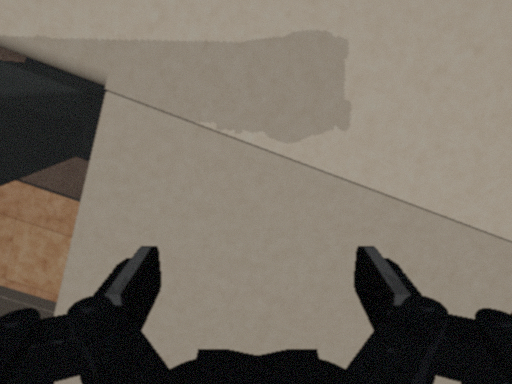

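```bash
cat > h.py <<'E'
import numpy as np,cv2
def load(n): return dict(np.load(n))
def ray(s,E,u,v):
    d=np.stack([(np.asarray(u)-s["cx"])/s["fx"],(np.asarray(v)-s["cy"])/s["fy"],np.ones(np.shape(u))],-1)
    return E[:3,3],d@E[:3,:3].T
def onplane(s,E,u,v,z):
    o,d=ray(s,E,u,v); return o+d*((z-o[2])/d[...,2])[...,None]
def cloud(s,E):
    v,u=np.mgrid[:384,:512]; o,d=ray(s,E,u,v)
    P=o+d*s["depth"][...,None]; P[s["depth"]<=0]=np.nan; return P
E
python3 - <<'E'
from h import *
im=cv2.imread("pics/top0.png"); cv2.imwrite("pics/topcrop.png",cv2.resize(im[120:270,70:430],(800,333),interpolation=cv2.INTER_CUBIC))
for n in("top","scene"):
    s=load(n+"0.npz");P=cloud(s,s["extrinsics"])
    x,y,z=P[...,0],P[...,1],P[...,2]
    m=((z>8)&(z<150)&(x>300)&(x<720)&(y>-650)&(y<700)).astype(np.uint8)
    k,l,st,c=cv2.connectedComponentsWithStats(m,connectivity=4)
    print(n,"table z",np.nanmedian(z[(x>450)&(x<600)&(abs(y)<500)]))
    for i in range(1,k):
        if st[i,4]>25:
            q=P[l==i]; rgb=s["image"][l==i].mean(0)
            print(np.round(c[i]),st[i,4],"x",np.round([q[:,0].min(),q[:,0].max()]),"y",np.round([q[:,1].min(),q[:,1].max()]),"z",np.round(q[:,2].max()),np.round(rgb))
E
```

```text
top table z 665.6590252778981
[143.  96.] 190 x [693. 720.] y [561. 609.] z 111.0 [59. 64. 73.]
[215. 116.] 858 x [642. 720.] y [203. 400.] z 150.0 [76. 85. 89.]
[373. 145.] 561 x [642. 720.] y [-315. -237.] z 103.0 [118. 119. 120.]
[206. 147.] 154 x [544. 582.] y [289. 329.] z 94.0 [86. 91. 94.]
[457. 156.] 490 x [670. 720.] y [-650. -540.] z 149.0 [53. 56. 60.]
[177. 165.] 426 x [429. 525.] y [347. 440.] z 83.0 [ 98. 101. 102.]
[287. 173.] 405 x [486. 561.] y [-29.  44.] z 64.0 [123. 129. 131.]
[129. 177.] 516 x [361. 453.] y [517. 606.] z 56.0 [113. 116.  67.]
[224. 174.] 146 x [456. 506.] y [201. 253.] z 60.0 [107. 110. 112.]
[ 96. 181.] 372 x [326. 418.] y [639. 700.] z 53.0 [108. 111.  64.]
[378. 180.] 226 x [532. 576.] y [-328. -289.] z 112.0 [53. 59. 61.]
[343. 198.] 321 x [432. 513.] y [-240. -160.] z 76.0 [100. 103. 105.]
[261. 201.] 267 x [381. 446.] y [ 46. 111.] z 54.0 [ 68.  87. 113.]
[152. 203.] 425 x [300. 368.] y [412. 505.] z 53.0 [115. 118.  66.]
[203. 205.] 536 x [311. 403.] y [230. 323.] z 55.0 [ 68.  88. 118.]
[303. 209.] 394 x [375. 454.] y [-111.  -33.] z 56.0
[... 579 characters left out ...]
 72.0 [112. 120. 121.]
[254. 183.] 136 x [383. 447.] y [ 48. 112.] z 54.0 [ 56.  84. 118.]
[240. 209.] 141 x [458. 508.] y [168. 254.] z 60.0 [119. 121. 123.]
[268. 219.] 310 x [311. 407.] y [221. 323.] z 58.0 [ 59.  91. 129.]
[222. 225.] 116 x [545. 590.] y [260. 335.] z 99.0 [ 92.  96. 100.]
[243. 241.] 390 x [430. 525.] y [320. 442.] z 86.0 [115. 117. 118.]
[193. 242.] 141 x [651. 720.] y [352. 398.] z 89.0 [ 96. 110. 115.]
[278. 256.] 296 x [300. 371.] y [411. 503.] z 56.0 [128. 130.  39.]
[262. 281.] 400 x [362. 453.] y [506. 607.] z 54.0 [130. 132.  42.]
[186. 285.] 117 x [697. 720.] y [560. 603.] z 113.0 [58. 62. 83.]
[272. 308.] 314 x [328. 420.] y [637. 700.] z 52.0 [130. 132.  44.]
```

View pics/topcrop.png

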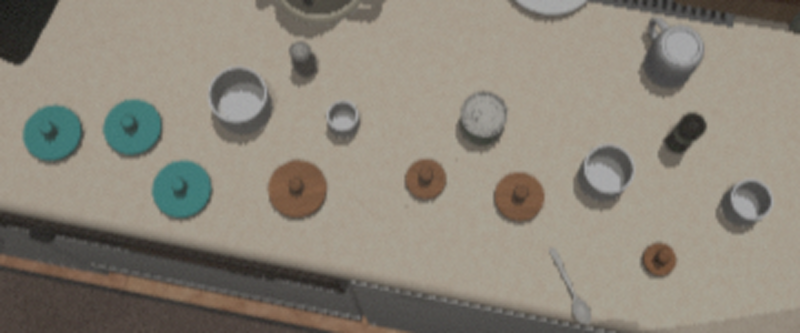

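Call:
apply_moves(targets=[0, 0, 0, 6.9, 1, 0, 0, 0, 6.9, 1, 0, 0, 0, 6.9, 1, 0, 0, 0, 0, 1], squeeze=40)

```text
t: 0.48
eef_pos: [229.3, -608.0, 199.6]
eef_rot: [1.0, -0.002, -0.0, -0.0]
force: [0.3, 0.4, 0.3]
opening: 85.4
```

Call:
apply_moves(targets=[2.4, -3.1, 0, 0, 1, 2.4, -3.1, 0, 0, 1, 2.4, -3.1, 0, 0, 1, 2.4, -3.1, 0, 0, 1, 2.4, -3.1, 0, 0, 1])

```text
t: 0.9
eef_pos: [350.3, -451.6, 199.9]
eef_rot: [1.0, 0.002, -0.0, 0.0]
force: [1.0, -0.7, -0.0]
opening: 85.2
```

Call:
apply_moves(targets=[2.4, -3.1, 0, 0, 0, 0, 0, 0, 0, 0, 0, 0, 0, 0, 0])

```text
t: 1.15
eef_pos: [375.6, -419.9, 200.1]
eef_rot: [1.0, 0.004, 0.0, -0.0]
force: [-0.9, -1.2, -0.1]
opening: 51.7
```

```bash
cat >> h.py <<'E'
def wsnap(name):
    from workcell import r
    from scipy.spatial.transform import Rotation as R
    o=r.get_obs(); s=r.snapshot("wrist")
    T=np.eye(4);T[:3,:3]=R.from_quat(o["eef_rot"]).as_matrix();T[:3,3]=o["eef_pos"]
    E=T@s["tool_from_camera"]; cv2.imwrite(f"pics/{name}.png",s["image"]); np.savez(name+".npz",E=E,**s)
    print("t",round(o["t"],2),"pos",np.round(o["eef_pos"],1),"q",np.round(o["qpos"],2),"F",np.round(o["force"],1),"open",round(o["opening"],1)); return s,E
E
python3 - <<'E'
from h import *
wsnap("w1")
E
```

```text
t 1.15 pos [ 375.6 -419.9  200.1] q [ 0.8   0.32 -0.02  1.82  0.01  1.   -0.79] F [-0.9 -1.2 -0.1] open 51.7
```

View pics/w1.png

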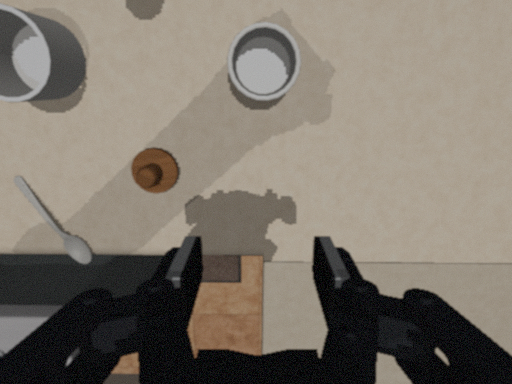

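```bash
cat >> h.py <<'E'
from scipy.optimize import least_squares
JAR={1:(52,43,52),2:(66,57,60),3:(80,71,68),4:(94,85,76)}
def circ(q,r0=None):
    c=q.mean(0)
    for _ in range(3):
        if r0 is None:
            f=least_squares(lambda p:np.hypot(q[:,0]-p[0],q[:,1]-p[1])-p[2],[*c,30],loss="soft_l1",f_scale=1.)
        else:
            f=least_squares(lambda p:np.hypot(q[:,0]-p[0],q[:,1]-p[1])-r0,c,loss="soft_l1",f_scale=1.)
        e=np.abs(f.fun) ; rr=np.hypot(*(q-f.x[:2]).T)-(f.x[2] if r0 is None else r0)
        q=q[np.abs(rr)<2.5]; c=f.x[:2]
    return np.round(f.x,2),len(q),round(float(np.std(rr)),2)
def jar(s,E,k,c):
    P=cloud(s,E); D,M,H=JAR[k]
    m=(np.hypot(P[...,0]-c[0],P[...,1]-c[1])<D/2+12)&(np.abs(P[...,2]-H)<6)
    q=P[m]; zz=np.median(q[:,2]) if len(q) else 0
    m2=(np.hypot(P[...,0]-c[0],P[...,1]-c[1])<D/2+12)&(np.abs(P[...,2]-zz)<3)
    print("jar",k,"rim z",round(zz,1),"fit r=mean",circ(P[m2][:,:2],(D+M)/4),"free",circ(P[m2][:,:2]))
    # dark/bright edges: outer rim contour via depth silhouette
    sil=((np.hypot(P[...,0]-c[0],P[...,1]-c[1])<D/2+14)&(P[...,2]>H-5)&(P[...,2]<H+8)).astype(np.uint8)
    cs,h=cv2.findContours(sil,cv2.RETR_EXTERNAL,cv2.CHAIN_APPROX_NONE)
    b=max(cs,key=len)[:,0].astype(float); w=onplane(s,E,b[:,0],b[:,1],H)
    print("   outer contour",circ(w[:,:2]))
def lid(s,E,k,c,dz=0,br=True):
    P=cloud(s,E); D=JAR[k][0]
    hsv=cv2.cvtColor(s["image"],cv2.COLOR_BGR2HSV)
    near=np.hypot(P[...,0]-c[0],P[...,1]-c[1])<D/2+14
    col=(hsv[...,0]<22)&(hsv[...,1]>90) if br else True
    m=near&(np.abs(P[...,2]-19-dz)<8)&col
    cs,h=cv2.findContours(m.astype(np.uint8),cv2.RETR_EXTERNAL,cv2.CHAIN_APPROX_NONE)
    b=max(cs,key=len)[:,0].astype(float); w=onplane(s,E,b[:,0],b[:,1],19+dz)
    q=P[near&(P[...,2]>44+dz)&(P[...,2]<56+dz)]
    print("lid",k,"disc z",round(float(np.median(P[m][:,2])),1),"edge",circ(w[:,:2],D/2),circ(w[:,:2]),"knob",np.round(np.median(q,0),1) if len(q) else None,np.round((q.min(0)+q.max(0))/2,1) if len(q) else None,len(q))
E
python3 - <<'E'
from h import *
s=load("w1.npz");E=s["E"]
jar(s,E,2,(475,-423)); lid(s,E,1,(357,-304)); jar(s,E,3,(472,-200))
t=load("top0.npz");T=t["extrinsics"]
for k,c in {1:(481,227),2:(475,-423),3:(472,-200),4:(477,394)}.items(): jar(t,T,k,c)
for k,c in {1:(357,-304),2:(413,78),3:(415,-72),4:(357,277)}.items(): lid(t,T,k,c)
E
```

```text
jar 2 rim z 58.6 fit r=mean (array([ 470.65, -424.25]), 1149, 1.28) free (array([ 470.72, -424.25,   30.38]), 1181, 1.31)
   outer contour (array([ 470.72, -424.27,   32.08]), 213, 0.25)
lid 1 disc z 17.8 edge (array([ 360.62, -306.49]), 126, 0.42) (array([ 360.67, -306.46,   24.81]), 126, 0.42) knob [ 360.4 -306.3   47.5] [ 360.3 -306.1   47.1] 310
jar 3 rim z 66.1 fit r=mean (array([ 474.98, -200.85]), 888, 1.24) free (array([ 474.89, -201.35,   37.35]), 893, 1.24)
   outer contour (array([ 474.61, -203.63,   38.5 ]), 159, 0.84)
jar 1 rim z 51.7 fit r=mean (array([481.82, 227.37]), 24, 1.16) free (array([481.88, 227.41,  23.51]), 24, 1.16)
   outer contour (array([480.95, 227.35,  23.27]), 45, 1.21)
jar 2 rim z 58.0 fit r=mean (array([ 467.51, -421.94]), 42, 1.22) free (array([ 467.51, -421.94,   30.73]), 42, 1.22)
   outer contour (array([ 468.73, -422.83,   30.52]), 83, 1.27)
jar 3 rim z 66.9 fit r=mean (array([ 472.46, -199.02]), 66, 1.47) free (array([ 472.58, -199.08,   37.34]), 64, 1.41)
   outer contour (array([ 472.87, -198.92,   37.37]), 97, 1.17)
jar 4 rim z 75.4 fit r=mean (array([476.44, 393.6 ]), 57, 1.31) free (array([476.63, 393.52,  44.05]), 59, 1.28)
   outer contour (array([476.75, 393.46,  44.1 ]), 86, 1.28)
lid 1 disc z 19.4 edge (array([ 355.35, -305.45]), 12, 0.81) (array([ 357.95, -303.76,   22.85]), 38, 0.99) knob [ 358.5 -303.8   48. ] [ 356.7 -303.6   49.5] 29
lid 2 disc z 18.9 edge (array([413.64,  74.47]), 16, 0.95) (array([414.39,  78.88,  29.25]), 43, 0.95) knob [412.   77.6  47.8] [413.3  77.8  49.2] 25
lid 3 disc z 18.5 edge (array([412.05, -71.49]), 12, 0.77) (array([415.08, -72.57,  36.52]), 56, 0.97) knob [414.2 -72.   49.2] [414.1 -72.9  49.9] 26
lid 4 disc z 18.5 edge (array([360.76, 279.2 ]), 21, 0.91) (array([358.89, 276.18,  43.71]), 66, 0.99) knob [357.4 276.4  48.9] [358.2 275.7  49.6] 21
```

Call:
apply_moves(targets=[-0.5, -3.8, 0, 0, 0, -0.5, -3.8, 0, 0, 0, -0.5, -3.8, 0, 0, 0, 0, 0, 3.5, 0, 0, 0, 0, 3.5, 0, 0])

```text
t: 1.62
eef_pos: [359.5, -309.4, 131.7]
eef_rot: [1.0, 0.001, 0.003, 0.002]
force: [-0.2, -0.5, -0.9]
opening: 42.4
```

Call:
apply_moves(targets=[0, 0, 0, 0, 0, 0, 0, 0, 0, 0])

```text
t: 1.78
eef_pos: [356.8, -308.9, 129.2]
eef_rot: [1.0, -0.001, -0.002, -0.001]
force: [0.1, -0.2, -0.0]
opening: 42.7
```

```bash
python3 - <<'E'
from h import *
s,E=wsnap("w2"); lid(s,E,1,(360,-306))
E
```

```text
t 1.78 pos [ 356.8 -308.9  129.2] q [ 0.7   0.27 -0.07  2.08  0.03  0.79 -0.96] F [ 0.1 -0.2 -0. ] open 42.7
lid 1 disc z 18.0 edge (array([ 360.46, -304.69]), 156, 0.35) (array([ 360.6 , -304.68,   24.64]), 156, 0.34) knob [ 360.8 -305.3   47.6] [ 360.1 -304.9   46.9] 502
```

View pics/w2.png

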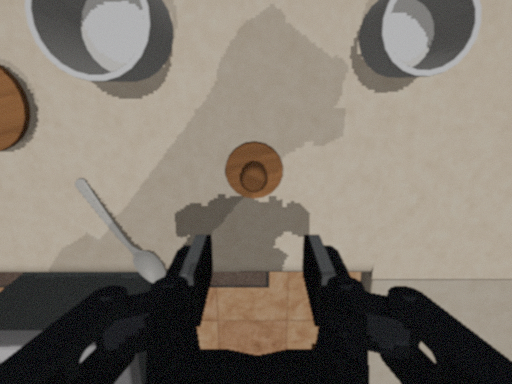

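```bash
cat >> h.py <<'E'
def vert(s,pos,yaw=0.):
    T=np.eye(4);c,n=np.cos(yaw),np.sin(yaw);T[:3,:3]=[[c,n,0],[n,-c,0],[0,0,-1]];T[:3,3]=pos
    return T@s["tool_from_camera"]
E
python3 - <<'E'
from h import *
from scipy.spatial.transform import Rotation as R
for n,p in(("w1",[375.6,-419.9,200.1]),("w2",[356.8,-308.9,129.2])):
    s=load(n+".npz"); 
    Q=s["E"]@np.linalg.inv(s["tool_from_camera"]);print(np.round(Q[:3,:3],4).tolist(),Q[:3,3])
    E=vert(s,p); lid(s,E,1,(360,-306))
    print([jar(s,E,k,c) for k,c in((2,(471,-424)),(3,(474,-202)))])
E
```

```text
[[1.0, 0.0083, 0.0004], [0.0083, -1.0, 0.0004], [0.0004, -0.0004, -1.0]] [ 375.58296095 -419.88182407  200.06960307]
lid 1 disc z 17.8 edge (array([ 361.51, -306.47]), 126, 0.42) (array([ 361.56, -306.44,   24.81]), 126, 0.42) knob [ 361.2 -306.3   47.4] [ 361.2 -306.1   47. ] 310
jar 2 rim z 58.6 fit r=mean (array([ 470.56, -425.12]), 1149, 1.28) free (array([ 470.64, -425.12,   30.38]), 1181, 1.31)
   outer contour (array([ 470.64, -425.14,   32.08]), 213, 0.25)
jar 3 rim z 66.0 fit r=mean (array([ 476.75, -201.76]), 887, 1.24) free (array([ 476.67, -202.26,   37.35]), 892, 1.24)
   outer contour (array([ 476.38, -204.52,   38.51]), 161, 0.84)
[None, None]
[[1.0, -0.0021, -0.0033], [-0.0021, -1.0, 0.0019], [-0.0033, -0.0019, -1.0]] [ 356.81369782 -308.87623273  129.17186015]
lid 1 disc z 18.0 edge (array([ 360.81, -304.92]), 156, 0.35) (array([ 360.95, -304.91,   24.63]), 156, 0.34) knob [ 361.1 -305.4   47.6] [ 360.4 -305.    46.9] 503
jar 2 rim z 59.2 fit r=mean (array([ 471.37, -422.84]), 1464, 1.25) free (array([ 470.92, -422.88,   30.33]), 1474, 1.24)
   outer contour (array([ 469.53, -421.67,   31.31]), 159, 1.08)
jar 3 rim z 66.4 fit r=mean (array([ 475.36, -200.6 ]), 1653, 1.25) free (array([ 474.83, -200.56,   37.33]), 1666, 1.25)
   outer contour (array([ 472.53, -203.12,   36.89]), 208, 1.0)
[None, None]
```

Call:
apply_moves(targets=[0.4, -0.4, 0, 0, 0, 0, 0, 3.5, 0, 0, 0, 0, 3.5, 0, 0, 0, 0, 2.6, 0, 0, 0, 0, 1.2, 0, 0])

```text
t: 2.25
eef_pos: [362.5, -304.3, 20.6]
eef_rot: [1.0, -0.0, -0.001, -0.0]
force: [-0.9, 0.6, 1.0]
opening: 42.6
```

Call:
apply_moves(targets=[0, 0, 0, 0, 0, 0, 0, 0, 0, -1, 0, 0, 0, 0, -1, 0, 0, 0, 0, -1, 0, 0, 0, 0, -1])

```text
t: 2.67
eef_pos: [363.6, -305.1, 23.4]
eef_rot: [1.0, -0.0, 0.001, 0.001]
force: [0.2, 0.8, -0.3]
opening: -0.2
```

Call:
apply_moves(targets=[0, 0, 0, 0, -1, 0, 0, -2.0, 0, -1, 0, 0, -3.0, 0, -1, 0, 0, -3.0, 0, -1, 0, 0, 0, 0, -1])

```text
t: 3.08
eef_pos: [365.8, -306.7, 107.3]
eef_rot: [1.0, -0.0, 0.004, 0.003]
force: [0.4, -0.4, 0.1]
opening: -0.1
```

```bash
cat >> h.py <<'E'
def rel(name,n=4):
    from workcell import r
    P=[r.get_obs()["eef_pos"]]; 
    for i in range(n-1): r.snapshot("wrist"); P.append(r.get_obs()["eef_pos"])
    s,E=wsnap(name); p=np.mean(P,0); print("mean pos",np.round(p,1)); return s,vert(s,(0,0,p[2])),p
E
python3 - <<'E'
from h import *
s,E,p=rel("w3"); 
E

```

```text
t 3.23 pos [ 362.6 -304.3  102.4] q [ 0.69  0.31 -0.07  2.1   0.03  0.72 -0.98] F [ 0.4 -0.1 -0.1] open 0.2
mean pos [ 364.1 -305.5  104.6]
```

View pics/w3.png

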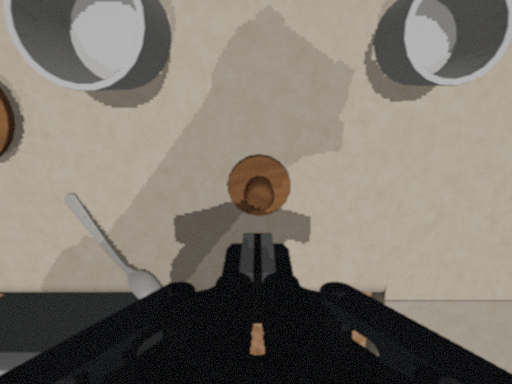

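```bash
python3 - <<'E'
from h import *
s=load("w3.npz");E=s["tool_from_camera"];P=cloud(s,E)
for v in range(200,300,6): print(v,[ (round(float(s["depth"][v,u])),np.round(P[v,u]).tolist()) for u in (251,258,266)])
lid(s,vert(s,(0,0,104)),1,(0,0))
E
```

```text
200 [(240, [-4.0, -5.0, 54.0]), (241, [-4.0, -0.0, 54.0]), (241, [-4.0, 5.0, 55.0])]
206 [(242, [-9.0, -5.0, 55.0]), (241, [-8.0, -0.0, 53.0]), (241, [-8.0, 5.0, 54.0])]
212 [(276, [-25.0, -6.0, 85.0]), (277, [-25.0, -0.0, 85.0]), (275, [-25.0, 6.0, 84.0])]
218 [(298, [-38.0, -6.0, 103.0]), (297, [-38.0, -0.0, 103.0]), (298, [-38.0, 7.0, 103.0])]
224 [(300, [-44.0, -6.0, 104.0]), (299, [-44.0, -0.0, 103.0]), (300, [-44.0, 7.0, 104.0])]
230 [(301, [-50.0, -6.0, 103.0]), (301, [-50.0, -0.0, 103.0]), (302, [-50.0, 7.0, 104.0])]
236 [(148, [12.0, -4.0, -38.0]), (148, [12.0, -1.0, -38.0]), (148, [12.0, 3.0, -38.0])]
242 [(142, [12.0, -4.0, -44.0]), (142, [12.0, -1.0, -44.0]), (142, [12.0, 3.0, -44.0])]
248 [(137, [12.0, -4.0, -49.0]), (137, [12.0, -1.0, -49.0]), (137, [12.0, 2.0, -50.0])]
254 [(132, [12.0, -4.0, -54.0]), (132, [12.0, -1.0, -55.0]), (132, [12.0, 2.0, -55.0])]
260 [(127, [12.0, -4.0, -59.0]), (126, [12.0, -1.0, -60.0]), (128, [12.0, 2.0, -59.0])]
266 [(122, [12.0, -3.0, -65.0]), (125, [11.0, -1.0, -62.0]), (123, [12.0, 2.0, -64.0])]
272 [(120, [11.0, -3.0, -67.0]), (119, [12.0, -1.0, -68.0]), (119, [12.0, 2.0, -68.0])]
278 [(120, [9.0, -3.0, -68.0]), (120, [9.0, -1.0, -68.0]), (113, [14.0, 2.0, -74.0])]
284 [(109, [14.0, -3.0, -78.0]), (121, [7.0, -1.0, -68.0]), (112, [12.0, 2.0, -76.0])]
290 [(111, [11.0, -3.0, -77.0]), (121, [5.0, -1.0, -68.0]), (107, [13.0, 2.0, -80.0])]
296 [(110, [9.0, -3.0, -78.0]), (122, [2.0, -1.0, -68.0]), (104, [13.0, 2.0, -83.0])]
lid 1 disc z 19.6 edge (array([-2.48, -0.31]), 171, 0.36) (array([-2.43, -0.31, 24.92]), 171, 0.36) knob [-1.2 -0.4 49.1] [-2.5 -0.8 47.9] 668
```

```bash
python3 - <<'E'
from h import *
for n in("wrist0","w1","w2","w3"):
    s=load(n+".npz");P=cloud(s,s["tool_from_camera"])
    m=(s["depth"]>0)&(s["depth"]<165)
    z=np.where(m,P[...,2],-999)
    for side in(slice(0,256),slice(256,512)):
        zz=z[:,side]; i=np.unravel_index(zz.argmax(),zz.shape); print(n,i[0],i[1]+side.start,np.round(P[i[0],i[1]+side.start],1), s["depth"][i[0],i[1]+side.start])
E
```

```text
wrist0 262 160 [  1.6 -43.9 -42.3] 146.91316
wrist0 261 355 [  2.2  42.3 -42.8] 146.36401
w1 265 203 [ -5.7 -26.9 -33. ] 157.777
w1 266 312 [ -6.6  25.  -32.7] 158.45654
w2 249 212 [  2.1 -22.5 -31.8] 156.63393
w2 248 303 [  2.6  20.5 -31.9] 156.52863
w3 233 255 [ 11.   -2.1 -33.4] 152.49051
w3 233 256 [ 11.2  -1.7 -33.7] 152.21782
```

Call:
apply_moves(targets=[0, 0, 0, 0, 0, 0, 0, 0, 0, 0, 0, 0, 0, 0, 0, 0, 0, 0, 0, 0])

```text
t: 3.62
eef_pos: [362.3, -304.0, 101.3]
eef_rot: [1.0, -0.0, -0.001, -0.0]
force: [-0.4, -0.7, -0.5]
opening: 42.2
```

```bash
python3 - <<'E'
from h import *
from workcell import r
for i in range(8):
    o=r.get_obs(); s=r.snapshot("wrist"); print(round(o["t"],2),np.round(o["eef_pos"],1),np.round(o["eef_rot"],4),np.round(o["qpos"],4)); lid(s,vert(s,(0,0,102)),1,(0,0))
E
```

```text
3.62 [ 362.3 -304.   101.3] [ 1.e+00 -3.e-04 -5.e-04 -4.e-04] [ 0.6907  0.3172 -0.0736  2.1039  0.0347  0.7229 -0.9767]
lid 1 disc z 18.6 edge (array([-1.66, -0.71]), 173, 0.33) (array([-1.59, -0.72, 24.82]), 173, 0.33) knob [-1.  -1.1 48.2] [-1.9 -1.1 47.2] 632
3.67 [ 362.4 -304.1  101.5] [ 1.e+00 -2.e-04 -4.e-04 -3.e-04] [ 0.6907  0.317  -0.0737  2.1038  0.0347  0.7229 -0.9766]
lid 1 disc z 18.5 edge (array([-1.72, -0.67]), 173, 0.35) (array([-1.67, -0.68, 24.78]), 173, 0.35) knob [-1.3 -1.1 48.1] [-1.8 -0.7 47. ] 621
3.72 [ 362.4 -304.1  101.6] [ 1.e+00 -3.e-04 -3.e-04 -2.e-04] [ 0.6908  0.3168 -0.0737  2.1037  0.0347  0.723  -0.9767]
lid 1 disc z 18.4 edge (array([-1.7 , -0.59]), 175, 0.36) (array([-1.69, -0.54, 24.77]), 175, 0.36) knob [-1.3 -1.1 48. ] [-2.1 -0.7 47. ] 618
3.77 [ 362.5 -304.2  101.7] [ 1.e+00 -2.e-04 -2.e-04 -1.e-04] [ 0.6907  0.3166 -0.0737  2.1037  0.0347  0.723  -0.9766]
lid 1 disc z 18.3 edge (array([-1.81, -0.55]), 173, 0.35) (array([-1.76, -0.52, 24.74]), 173, 0.35) knob [-1.5 -1.  47.8] [-2.1 -1.1 47.2] 614
3.82 [ 362.5 -304.2  101.8] [ 1.e+00 -3.e-04 -2.
[... 303 characters left out ...]
2.1036  0.0347  0.7229 -0.9766]
lid 1 disc z 18.1 edge (array([-1.83, -0.44]), 174, 0.35) (array([-1.8 , -0.44, 24.77]), 174, 0.35) knob [-1.6 -0.4 47.7] [-2.5 -0.7 47. ] 605
3.92 [ 362.6 -304.2  101.9] [ 1.e+00 -3.e-04 -0.e+00  0.e+00] [ 0.6907  0.3162 -0.0737  2.1036  0.0347  0.723  -0.9767]
lid 1 disc z 18.1 edge (array([-1.84, -0.41]), 173, 0.35) (array([-1.77, -0.41, 24.73]), 173, 0.35) knob [-1.5 -0.4 47.6] [-2.4 -0.4 47. ] 607
3.97 [ 362.6 -304.2  102. ] [ 1.e+00 -3.e-04 -0.e+00  0.e+00] [ 0.6908  0.3161 -0.0738  2.1036  0.0346  0.723  -0.9767]
lid 1 disc z 18.1 edge (array([-1.88, -0.46]), 174, 0.34) (array([-1.84, -0.43, 24.76]), 174, 0.34) knob [-1.6 -0.4 47.7] [-2.  -1.1 47. ] 604
```

Call:
apply_moves(targets=[-0.2, 0, 2.0, 0, 0, 0, 0, 3.0, 0, 0, 0, 0, 3.0, 0, 0, 0, 0, 1.0, 0, 0, 0, 0, 0.5, 0, 0])

```text
t: 4.43
eef_pos: [359.4, -303.4, 5.4]
eef_rot: [1.0, -0.0, -0.001, -0.001]
force: [1.7, -0.1, 1.3]
opening: 42.6
```

Call:
apply_moves(targets=[0, 0, 0.5, 0, 0, 0, 0, 0.5, 0, 0, 0, 0, 0, 0, 0])

```text
t: 4.68
eef_pos: [361.0, -304.5, -2.8]
eef_rot: [1.0, -0.0, 0.0, 0.0]
force: [-0.3, 0.3, 0.4]
opening: 42.3
```

No contact with the TCP 3 mm below the surface, so the real fingertips do sit about 30 mm behind the reported TCP. I'll look before closing.

```bash
python3 - <<'E'
from h import *
s,E=wsnap("w4")
E

```

```text
t 4.68 pos [ 361.  -304.5   -2.8] q [ 0.68  0.51 -0.06  2.15  0.06  0.48 -1.  ] F [-0.3  0.3  0.4] open 42.3
```

View pics/w4.png

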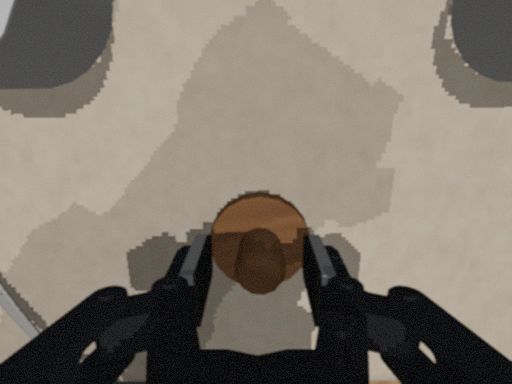

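Call:
apply_moves(targets=[0, 0, 0, 0, -1, 0, 0, 0, 0, -1, 0, 0, 0, 0, -1, 0, 0, 0, 0, -1, 0, 0, 0, 0, -1])

```text
t: 5.15
eef_pos: [361.2, -305.0, -2.2]
eef_rot: [1.0, -0.0, 0.001, 0.001]
force: [-1.1, -0.4, 6.9]
opening: 20.8
```

Call:
apply_moves(targets=[0, 0, -0.5, 0, -1, 0, 0, -1.5, 0, -1, 0, 0, -3.0, 0, -1, 0, 0, -3.0, 0, -1, 0, 0, -3.0, 0, -1])

```text
t: 5.57
eef_pos: [359.9, -303.6, 108.0]
eef_rot: [1.0, -0.0, -0.001, -0.001]
force: [0.6, -0.3, 0.2]
opening: 20.5
```

Call:
apply_moves(targets=[0, 0, -2.0, 0, -1, 0, 0, 0, 0, -1, 0, 0, 0, 0, -1, 0, 0, 0, 0, -1, 0, 0, 0, 0, -1])

```text
t: 5.98
eef_pos: [359.6, -303.5, 125.7]
eef_rot: [1.0, -0.0, -0.001, -0.001]
force: [-0.2, -0.1, -0.4]
opening: 20.7
```

```bash
python3 - <<'E'
from h import *
s,E=wsnap("w5")
P=cloud(s,s["tool_from_camera"])
hsv=cv2.cvtColor(s["image"],cv2.COLOR_BGR2HSV)
m=(hsv[...,0]<22)&(hsv[...,1]>90)&(np.hypot(P[...,0],P[...,1])<45)&(P[...,2]<60)
print(m.sum(), np.round(np.percentile(P[m],[1,10,50,90,99],axis=0),1))
E

```

```text
t 5.98 pos [ 359.6 -303.5  125.7] q [ 0.7   0.27 -0.08  2.09  0.03  0.78 -0.97] F [-0.2 -0.1 -0.4] open 20.7
7147 [[  -9.4  -36.5 -117. ]
 [  -3.9  -15.6  -87.8]
 [   8.6   -0.8  -36.3]
 [  18.7   15.6  -19.6]
 [  23.7   37.   -16.3]]
```

View pics/w5.png

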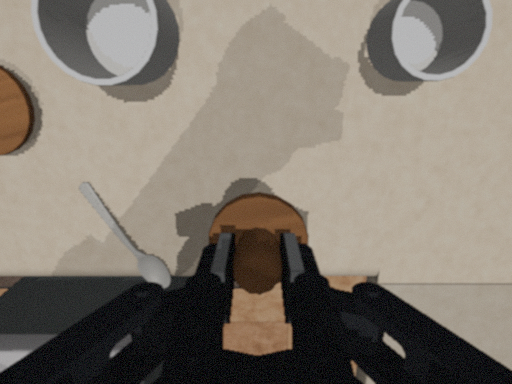

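```bash
cat >> h.py <<'E'
def held(s,k):
    """held lid disc, in tool frame (mm)"""
    T=s["tool_from_camera"];P=cloud(s,T);D=JAR[k][0]
    hsv=cv2.cvtColor(s["image"],cv2.COLOR_BGR2HSV)
    br=(hsv[...,0]<22)&(hsv[...,1]>90)
    q=P[br&(P[...,2]>-28)&(P[...,2]<-10)&(P[...,0]>8)&(np.hypot(P[...,0],P[...,1])<D/2+8)]
    A=np.c_[q[:,:2],np.ones(len(q))]; co=np.linalg.lstsq(A,q[:,2],rcond=None)[0]
    z0=np.median(q[:,2]); print("disc top tool z",round(float(z0),1),"slope",np.round(co[:2],3))
    m=br&(np.abs(P[...,2]-z0)<7)&(np.hypot(P[...,0],P[...,1])<D/2+10)
    cs,_=cv2.findContours(m.astype(np.uint8),cv2.RETR_EXTERNAL,cv2.CHAIN_APPROX_NONE)
    b=max(cs,key=len)[:,0].astype(float); w=onplane(s,T,b[:,0],b[:,1],z0)[:,:2]
    w=w[w[:,0]>4]; w=w[np.hypot(*w.T)>D/2-8]
    print("held centre tool xy",circ(w,D/2-.4),"free",circ(w))
E
python3 - <<'E'
from h import *
held(load("w5.npz"),1)
E
```

```text
disc top tool z -20.2 slope [ 0.139 -0.028]
held centre tool xy (array([-0.04, -0.91]), 127, 0.48) free (array([ 1.54, -0.87, 24.31]), 127, 0.22)
```

```bash
python3 - <<'E'
from h import *
for n in ("w5","w4"):
    s=load(n+".npz");P=cloud(s,s["tool_from_camera"]);hsv=cv2.cvtColor(s["image"],cv2.COLOR_BGR2HSV)
    br=(hsv[...,0]<22)&(hsv[...,1]>90)
    for u in (240,258,276):
        print(n,u,[tuple(np.round(P[v,u][[0,2]],1)) for v in range(196,226,3) if br[v,u]])
    q=P[br&(P[...,2]>-28)&(P[...,2]<-10)&(P[...,0]>13)&(np.hypot(P[...,0],P[...,1])<24)]
    A=np.c_[q[:,:2],np.ones(len(q))]; print(len(q),np.linalg.lstsq(A,q[:,2],rcond=None)[0])
E
```

```text
w5 240 [(np.float64(22.7), np.float64(-14.7)), (np.float64(22.6), np.float64(-19.2)), (np.float64(21.3), np.float64(-19.9)), (np.float64(19.9), np.float64(-20.3)), (np.float64(18.3), np.float64(-20.3)), (np.float64(16.2), np.float64(-18.9)), (np.float64(15.5), np.float64(-21.1)), (np.float64(13.8), np.float64(-20.8)), (np.float64(11.3), np.float64(-18.7)), (np.float64(10.0), np.float64(-19.3))]
w5 258 [(np.float64(24.0), np.float64(-18.6)), (np.float64(22.8), np.float64(-19.7)), (np.float64(21.3), np.float64(-19.9)), (np.float64(20.0), np.float64(-20.7)), (np.float64(18.5), np.float64(-20.7)), (np.float64(17.0), np.float64(-20.8)), (np.float64(15.3), np.float64(-20.6)), (np.float64(13.5), np.float64(-20.1)), (np.float64(12.1), np.float64(-20.6)), (np.float64(10.4), np.float64(-20.3))]
w5 276 [(np.float64(22.8), np.float64(-19.7)), (np.float64(21.5), np.float64(-20.5)), (np.float64(20.1), np.float64(-21.0)), (np.float64(18.4), np.float64(-20.4)), (np.float64(17.3), np.float64(-21.7)), (np.float64(14.8), np.float64(-19.3)), (np.float64(13.3), np.float64(-19.6)), (np.float64(12.3), np.f
[... 616 characters left out ...]
float64(-20.9)), (np.float64(18.2), np.float64(-20.0)), (np.float64(17.3), np.float64(-21.6)), (np.float64(15.4), np.float64(-20.9)), (np.float64(13.7), np.float64(-20.5)), (np.float64(12.4), np.float64(-21.3)), (np.float64(10.5), np.float64(-20.6))]
w4 276 [(np.float64(22.8), np.float64(-15.2)), (np.float64(22.9), np.float64(-20.0)), (np.float64(22.1), np.float64(-22.2)), (np.float64(20.6), np.float64(-22.1)), (np.float64(nan), np.float64(nan)), (np.float64(16.9), np.float64(-20.6)), (np.float64(15.5), np.float64(-21.2)), (np.float64(13.8), np.float64(-20.8)), (np.float64(12.0), np.float64(-20.4)), (np.float64(10.2), np.float64(-19.9))]
1240 [ 2.25342619e-02 -2.79931334e-03 -2.11495601e+01]
```

Call:
apply_moves(targets=[0.5, -3.0, -1, 0, -1, 0.5, -4.0, -1, 0, -1, 0.5, -4.0, 0, 0, -1, 0.5, -4.0, 0, 0, -1, 0.5, -4.0, 0, 0, -1])

```text
t: 6.45
eef_pos: [384.9, -112.4, 146.3]
eef_rot: [1.0, -0.001, -0.001, -0.0]
force: [0.9, 0.3, -1.3]
opening: 20.8
```

Call:
apply_moves(targets=[0.5, -4.0, 0, 0, -1, 0.5, -4.0, 0, 0, -1, 0.5, -4.0, 0, 0, -1, 0.5, -4.0, 0, 0, -1, 0.5, -4.0, 0, 0, -1])

```text
t: 6.87
eef_pos: [410.0, 87.5, 146.2]
eef_rot: [1.0, -0.0, -0.001, 0.0]
force: [0.6, -1.4, -0.2]
opening: 20.3
```

Call:
apply_moves(targets=[0.5, -4.0, 0, 0, -1, 0.6, -4.0, 0, 0, -1, 0, -4.0, 0, 0, -1, 0, -2.0, 0, 0, -1, 0, 0, 0, 0, -1])

```text
t: 7.28
eef_pos: [420.5, 231.3, 146.1]
eef_rot: [1.0, 0.004, -0.001, -0.001]
force: [-0.7, 0.1, -0.4]
opening: 20.7
```

Call:
apply_moves(targets=[0, 0, 0, 0, -1, 0, 0, 0, 0, -1, 0, 0, 0, 0, -1, 0, 0, 0, 0, -1, 0, 0, 0, 0, -1])

```text
t: 7.7
eef_pos: [422.2, 224.5, 146.9]
eef_rot: [1.0, -0.001, 0.0, 0.0]
force: [0.2, -0.0, 0.1]
opening: 20.6
```

```bash
python3 - <<'E'
from h import *
s,E=wsnap("w6"); held(s,1); jar(s,E,1,(481,227)); held(load("w4.npz"),1)
E

```

```text
t 7.7 pos [422.2 224.5 146.9] q [-0.16  0.29 -0.46  2.04  0.17  0.85 -2.29] F [ 0.2 -0.   0.1] open 20.6
disc top tool z -20.2 slope [ 0.14  -0.032]
held centre tool xy (array([-0.05, -0.92]), 126, 0.5) free (array([ 1.62, -0.88, 24.24]), 126, 0.23)
jar 1 rim z 50.7 fit r=mean (array([484.41, 227.02]), 1088, 1.28) free (array([484.39, 227.05,  23.4 ]), 1114, 1.31)
   outer contour (array([484.45, 227.04,  25.13]), 187, 0.24)
disc top tool z -20.7 slope [ 0.13  -0.006]
held centre tool xy (array([ 0.09, -0.15]), 130, 0.57) free (array([ 1.98, -0.17, 24.07]), 131, 0.26)
```

View pics/w6.png

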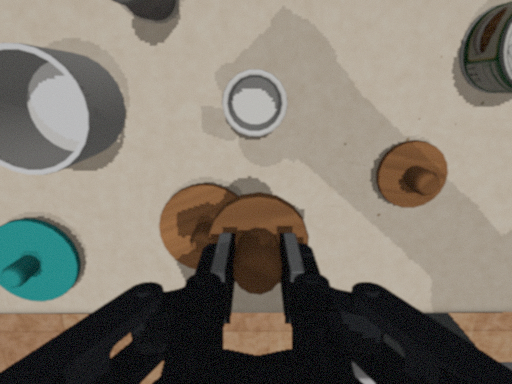

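Call:
apply_moves(targets=[3.1, -0.1, 0, 0, -1, 3.1, -0.1, 0, 0, -1, 0, 0, 3.0, 0, -1, 0, 0, 3.0, 0, -1, 0, 0, 2.5, 0, -1])

```text
t: 8.17
eef_pos: [484.3, 226.7, 60.6]
eef_rot: [1.0, -0.001, 0.0, 0.0]
force: [-1.0, 0.0, 0.1]
opening: 20.7
```

Call:
apply_moves(targets=[0, 0, 0, 0, -1, 0, 0, 0, 0, -1, 0, 0, 0, 0, -1, 0, 0, 0, 0, -1, 0, 0, 0, 0, -1])

```text
t: 8.58
eef_pos: [485.1, 228.2, 63.8]
eef_rot: [1.0, -0.0, 0.002, -0.001]
force: [-0.4, 0.3, -0.6]
opening: 20.8
```

```bash
python3 - <<'E'
from h import *
s,E=wsnap("w7"); held(s,1)
E

```

```text
t 8.58 pos [485.1 228.2  63.8] q [-0.19  0.5  -0.39  1.97  0.28  0.72 -2.32] F [-0.4  0.3 -0.6] open 20.8
disc top tool z -20.2 slope [ 0.13  -0.024]
held centre tool xy (array([-0.18, -0.72]), 127, 0.48) free (array([ 1.38, -0.72, 24.34]), 127, 0.24)
```

View pics/w7.png

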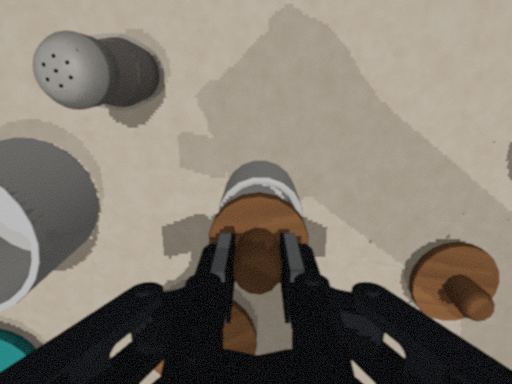

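```bash
cat >> h.py <<'E'
def rimarc(s,E,k,c):
    P=cloud(s,E);D,M,H=JAR[k]
    hsv=cv2.cvtColor(s["image"],cv2.COLOR_BGR2HSV)
    m=(np.hypot(P[...,0]-c[0],P[...,1]-c[1])<D/2+8)&(np.abs(P[...,2]-H+1)<3)&(hsv[...,1]<60)
    q=P[m][:,:2]; print("arc",len(q),circ(q,(D+M)/4) if len(q)>20 else None)
E
python3 - <<'E'
from h import *
s,E=wsnap("w8");rimarc(s,E,1,(484.5,227)); held(s,1)
E

```

```text
t 8.63 pos [484.9 228.1  63.5] q [-0.19  0.5  -0.39  1.97  0.28  0.72 -2.32] F [-0.1 -0.2 -0.4] open 21.0
arc 801 (array([484.77, 227.46]), 779, 1.21)
disc top tool z -20.2 slope [ 0.139 -0.024]
held centre tool xy (array([-0.16, -0.75]), 128, 0.49) free (array([ 1.41, -0.74, 24.33]), 128, 0.26)
```

Call:
apply_moves(targets=[0, 0.1, 0.3, 0, -1, 0, 0, 0, 0, -1, 0, 0, 0, 0, -1, 0, 0, 0, 0, -1, 0, 0, 0, 0, -1])

```text
t: 9.1
eef_pos: [483.9, 226.7, 58.9]
eef_rot: [1.0, -0.0, -0.0, 0.0]
force: [-0.1, -0.3, 0.5]
opening: 20.8
```

```bash
python3 - <<'E'
from h import *
s,E=wsnap("w8");rimarc(s,E,1,(484.5,227)); held(s,1)
E

```

```text
t 9.1 pos [483.9 226.7  58.9] q [-0.19  0.51 -0.39  1.97  0.28  0.72 -2.32] F [-0.1 -0.3  0.5] open 20.8
arc 849 (array([484.78, 227.33]), 821, 1.23)
disc top tool z -20.2 slope [ 0.137 -0.024]
held centre tool xy (array([-0.13, -0.72]), 124, 0.48) free (array([ 1.45, -0.71, 24.31]), 124, 0.24)
```

Call:
apply_moves(targets=[0.1, 0, 0.3, 0, -1, 0, 0, 0.4, 0, -1, 0, 0, 0.4, 0, -1, 0, 0, 0.4, 0, -1, 0, 0, 0.3, 0, -1])

```text
t: 9.57
eef_pos: [484.6, 226.5, 40.2]
eef_rot: [1.0, -0.0, -0.0, 0.0]
force: [1.0, -0.0, -0.5]
opening: 20.9
```

Call:
apply_moves(targets=[0, 0, 0.1, 0, -1, 0, 0, 0.1, 0, -1, 0, 0, 0, 0, -1])

```text
t: 9.82
eef_pos: [485.3, 227.1, 39.9]
eef_rot: [1.0, -0.0, 0.0, -0.0]
force: [-3.0, -2.0, 8.6]
opening: 20.8
```

Seated on the rim, showing 8.6 N. Next I release and lift.

Call:
apply_moves(targets=[0, 0, -0.1, 0, -0.4, 0, 0, 0, 0, -0.2, 0, 0, 0, 0, 0, 0, 0, 0, 0, 0, 0, 0, -1.0, 0, 0])

```text
t: 10.23
eef_pos: [483.5, 225.9, 48.6]
eef_rot: [1.0, -0.0, -0.002, 0.001]
force: [-0.1, 0.6, 0.5]
opening: 42.6
```

Call:
apply_moves(targets=[0, 0, -3, 0, 0, 0, 0, -4.0, 0, 0, -2.0, 0, -2, 0, 0, -3.0, 0, 0, 0, 0, 0, 0, 0, 0, 0])

```text
t: 10.65
eef_pos: [430.7, 227.3, 141.6]
eef_rot: [1.0, 0.002, -0.0, 0.0]
force: [-0.3, -0.2, -1.0]
opening: 42.7
```

Call:
apply_moves(targets=[0, 0, 0, 0, 0, 0, 0, 0, 0, 0, 0, 0, 0, 0, 0, 0, 0, 0, 0, 0, 0, 0, 0, 0, 0])

```text
t: 11.07
eef_pos: [435.3, 226.6, 139.6]
eef_rot: [1.0, -0.001, -0.0, 0.0]
force: [-0.4, 0.1, -0.3]
opening: 42.6
```

```bash
python3 - <<'E'
from h import *
s,E=wsnap("w9"); lid(s,E,1,(484,227),42); lid(s,E,2,(413,78)); lid(s,E,4,(360,277))
E

```

```text
t 11.07 pos [435.3 226.6 139.6] q [-0.16  0.32 -0.46  2.02  0.19  0.84 -2.29] F [-0.4  0.1 -0.3] open 42.6
lid 1 disc z 60.0 edge (array([483.54, 227.38]), 189, 0.28) (array([483.7 , 227.44,  24.52]), 189, 0.26) knob [483.9 227.   89.6] [483.5 227.3  88.9] 752
lid 2 disc z 18.3 edge (array([417.28,  80.78]), 194, 0.59) (array([417.28,  80.75,  32.2 ]), 194, 0.59) knob [417.2  80.2  47.9] [416.4  79.5  47.2] 470
lid 4 disc z 18.0 edge (array([362.48, 276.19]), 211, 0.7) (array([363.51, 275.81,  45.48]), 200, 0.48) knob [361.7 267.2  45.5] [361.  266.8  45.5] 23
```

View pics/w9.png

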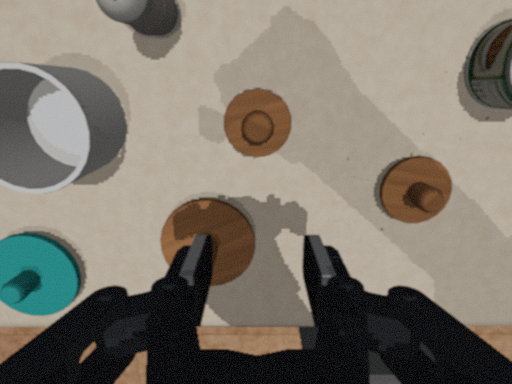

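Call:
apply_moves(targets=[-2.5, -1.7, 0, 0, 0, -2.5, -1.7, 0, 0, 0, -2.5, -1.7, 0, 0, 0, 0, 0, 1.0, 0, 0, 0, 0, 0, 0, 0])

```text
t: 11.53
eef_pos: [358.3, 278.0, 128.8]
eef_rot: [1.0, 0.001, -0.001, 0.001]
force: [-0.3, -0.2, -0.3]
opening: 42.8
```

Call:
apply_moves(targets=[0, 0, 0, 0, 0, 0, 0, 0, 0, 0, 0, 0, 0, 0, 0, 0, 0, 0, 0, 0, 0, 0, 0, 0, 0])

```text
t: 11.95
eef_pos: [360.6, 277.4, 130.1]
eef_rot: [1.0, -0.001, 0.0, -0.0]
force: [0.4, -0.0, 0.1]
opening: 42.6
```

```bash
python3 - <<'E'
from h import *
s,E=wsnap("w10"); lid(s,E,4,(361,277)); jar(s,E,4,(479,394))
E

```

```text
t 11.95 pos [360.6 277.4 130.1] q [-0.29  0.29 -0.51  2.1   0.19  0.8  -2.48] F [ 0.4 -0.   0.1] open 42.6
lid 4 disc z 18.0 edge (array([361.48, 276.71]), 288, 0.33) (array([361.67, 276.7 ,  45.38]), 288, 0.3) knob [362.  276.8  47.6] [361.1 276.4  46.9] 500
jar 4 rim z 74.2 fit r=mean (array([480.01, 392.99]), 1842, 1.23) free (array([479.1 , 393.03,  44.03]), 1868, 1.21)
   outer contour (array([477.56, 389.81,  43.4 ]), 282, 1.1)
```

View pics/w10.png

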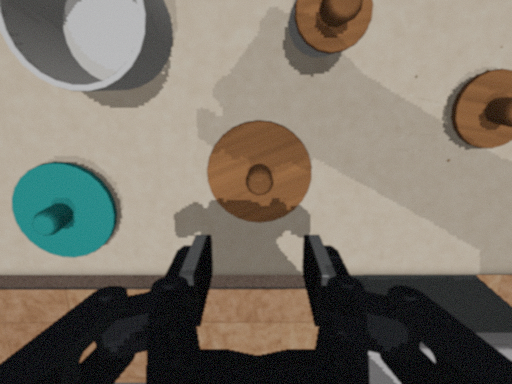

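Call:
apply_moves(targets=[0.1, 0.15, 3.5, 0, 0, 0, 0, 3.5, 0, 0, 0, 0, 3.5, 0, 0, 0, 0, 1.3, 0, 0, 0, 0, 0.8, 0, 0])

```text
t: 12.42
eef_pos: [359.7, 275.1, 1.8]
eef_rot: [1.0, -0.0, -0.002, 0.001]
force: [-0.1, 0.1, 0.3]
opening: 43.0
```

Call:
apply_moves(targets=[0, 0, 0.5, 0, 0, 0, 0, 0, 0, 0, 0, 0, 0, 0, 0, 0, 0, 0, 0, 0])

```text
t: 12.75
eef_pos: [361.8, 276.9, 0.0]
eef_rot: [1.0, -0.0, 0.001, -0.001]
force: [-0.3, 0.1, 0.4]
opening: 42.8
```

Call:
apply_moves(targets=[0, 0, 0, 0, -1, 0, 0, 0, 0, -1, 0, 0, 0, 0, -1, 0, 0, 0, 0, -1, 0, 0, 0, 0, -1])

```text
t: 13.17
eef_pos: [361.6, 276.6, 0.0]
eef_rot: [1.0, -0.0, 0.001, -0.0]
force: [-1.5, -1.1, 6.2]
opening: 20.7
```

Call:
apply_moves(targets=[0, 0, -0.5, 0, -1, 0, 0, -2.0, 0, -1, 0, 0, -4.0, 0, -1, 0, 0, -4.0, 0, -1, 0, 0, -2.5, 0, -1])

```text
t: 13.58
eef_pos: [361.4, 277.1, 132.4]
eef_rot: [1.0, 0.0, 0.001, -0.001]
force: [0.8, -0.1, -1.1]
opening: 20.1
```

Call:
apply_moves(targets=[0.8, -3.8, 0, 0, -1, 0.8, -3.8, 0, 0, -1, 0.8, -3.8, 0, 0, -1, 0, 0, 0, 0, -1, 0, 0, 0, 0, -1])

```text
t: 14.0
eef_pos: [384.1, 392.1, 129.0]
eef_rot: [1.0, 0.001, -0.0, -0.0]
force: [-0.5, -0.3, -2.5]
opening: 20.6
```

Call:
apply_moves(targets=[0, 0, 0, 0, -1, 0, 0, 0, 0, -1, 0, 0, 0, 0, -1, 0, 0, 0, 0, -1, 0, 0, 0, 0, -1])

```text
t: 14.42
eef_pos: [385.2, 389.5, 129.1]
eef_rot: [1.0, -0.001, 0.0, 0.0]
force: [-0.9, -0.6, -1.3]
opening: 20.5
```

```bash
python3 - <<'E'
from h import *
s,E=wsnap("w11"); held(s,4); jar(s,E,4,(479,393))
E

```

```text
t 14.42 pos [385.2 389.5 129.1] q [-0.45  0.44 -0.51  1.89  0.27  0.88 -2.66] F [-0.9 -0.6 -1.3] open 20.5
disc top tool z -17.8 slope [ 0.024 -0.002]
held centre tool xy (array([-0.44, -1.11]), 242, 0.57) free (array([ 1.37, -1.1 , 45.13]), 242, 0.23)
jar 4 rim z 74.6 fit r=mean (array([479.88, 394.25]), 2374, 1.31) free (array([479.31, 394.27,  44.06]), 2450, 1.31)
   outer contour (array([477.37, 393.98,  44.48]), 391, 1.47)
```

View pics/w11.png

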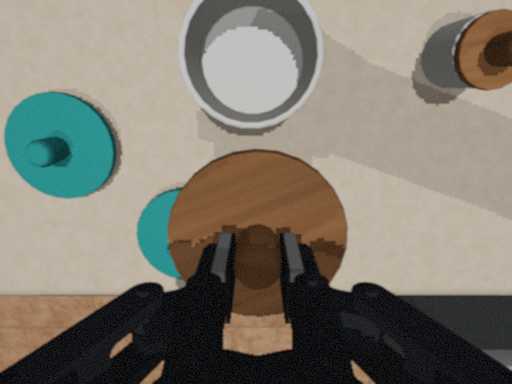

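Call:
apply_moves(targets=[3.2, -0.2, 0, 0, -1, 3.2, -0.2, 0, 0, -1, 3.1, 0, 0, 0, -1, 0, 0, 2.5, 0, -1, 0, 0, 1.8, 0, -1])

```text
t: 14.88
eef_pos: [482.8, 393.2, 85.3]
eef_rot: [1.0, -0.002, 0.001, -0.0]
force: [-1.6, -0.2, -1.9]
opening: 20.5
```

Call:
apply_moves(targets=[0, 0, 0, 0, -1, 0, 0, 0, 0, -1, 0, 0, 0, 0, -1, 0, 0, 0, 0, -1, 0, 0, 0, 0, -1])

```text
t: 15.3
eef_pos: [480.4, 394.9, 87.5]
eef_rot: [1.0, -0.0, 0.001, -0.001]
force: [0.4, -0.8, -1.5]
opening: 20.8
```

Call:
apply_moves(targets=[0, 0, 0, 0, -1, 0, 0, 0, 0, -1, 0, 0, 0, 0, -1, 0, 0, 0, 0, -1])

```text
t: 15.63
eef_pos: [480.0, 394.2, 86.2]
eef_rot: [1.0, -0.0, 0.0, -0.0]
force: [-0.1, 1.0, -0.7]
opening: 20.4
```

```bash
python3 - <<'E'
from h import *
s,E=wsnap("w12"); held(s,4); rimarc(s,E,4,(479.6,394.2))
E

```

```text
t 15.63 pos [480.  394.2  86.2] q [-0.41  0.6  -0.45  1.74  0.33  0.87 -2.57] F [-0.1  1.  -0.7] open 20.4
disc top tool z -17.8 slope [ 0.023 -0.002]
held centre tool xy (array([-0.53, -1.12]), 243, 0.55) free (array([ 1.2 , -1.11, 45.2 ]), 243, 0.23)
arc 935 (array([480.3 , 394.56]), 899, 1.13)
```

View pics/w12.png

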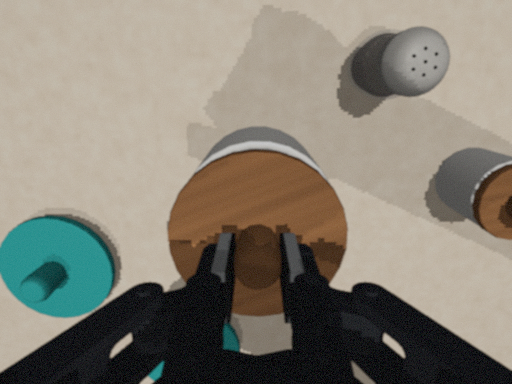

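Call:
apply_moves(targets=[0, 0.1, 0.3, 0, -1, 0, 0, 0.4, 0, -1, 0, 0, 0.4, 0, -1, 0, 0, 0.4, 0, -1, 0, 0, 0.3, 0, -1])

```text
t: 16.1
eef_pos: [479.7, 392.9, 67.1]
eef_rot: [1.0, -0.0, -0.0, 0.0]
force: [-1.1, -1.4, -1.5]
opening: 20.8
```

Call:
apply_moves(targets=[0, 0, 0.1, 0, -1, 0, 0, 0.1, 0, -1, 0, 0, 0, 0, -1])

```text
t: 16.35
eef_pos: [479.9, 393.2, 66.2]
eef_rot: [1.0, -0.0, -0.0, 0.0]
force: [-1.0, -0.1, -0.2]
opening: 20.6
```

Call:
apply_moves(targets=[0, 0, 0.1, 0, -1, 0, 0, 0.1, 0, -1, 0, 0, 0, 0, -1, 0, 0, 0, 0, -1])

```text
t: 16.68
eef_pos: [480.1, 393.3, 66.1]
eef_rot: [1.0, -0.0, 0.0, 0.0]
force: [-4.9, -4.6, 13.0]
opening: 20.8
```

Contact at TCP z ≈ 66 mm, the seated height. Releasing.

Call:
apply_moves(targets=[0, 0, -0.2, 0, -0.4, 0, 0, 0, 0, -0.2, 0, 0, 0, 0, 0, 0, 0, 0, 0, 0, 0, 0, -1.0, 0, 0])

```text
t: 17.1
eef_pos: [478.9, 392.1, 74.1]
eef_rot: [1.0, -0.0, -0.002, 0.001]
force: [-0.6, -0.9, -0.3]
opening: 42.6
```

Call:
apply_moves(targets=[0, 0, -3, 0, 0, 0, 0, -3.0, 0, 0, -3.0, 0, 0, 0, 0, -2.0, 0, 0, 0, 0, 0, 0, 0, 0, 0])

```text
t: 17.52
eef_pos: [425.6, 394.5, 137.3]
eef_rot: [1.0, 0.002, -0.001, -0.0]
force: [-0.6, 0.4, -1.3]
opening: 42.5
```

Call:
apply_moves(targets=[0, 0, 0, 0, 0, 0, 0, 0, 0, 0, 0, 0, 0, 0, 0, 0, 0, 0, 0, 0])

```text
t: 17.85
eef_pos: [430.9, 392.9, 135.7]
eef_rot: [1.0, -0.001, -0.0, 0.0]
force: [-0.0, 0.3, -0.7]
opening: 42.7
```

```bash
python3 - <<'E'
from h import *
s,E=wsnap("w13"); lid(s,E,4,(479,394),66)
E

```

```text
t 17.85 pos [430.9 392.9 135.7] q [-0.42  0.49 -0.49  1.8   0.28  0.92 -2.6 ] F [-0.   0.3 -0.7] open 42.7
lid 4 disc z 84.0 edge (array([479.24, 394.26]), 378, 0.45) (array([479.83, 394.28,  45.32]), 388, 0.2) knob [480.  394.  113.6] [479.7 394.2 113.1] 962
```

View pics/w13.png

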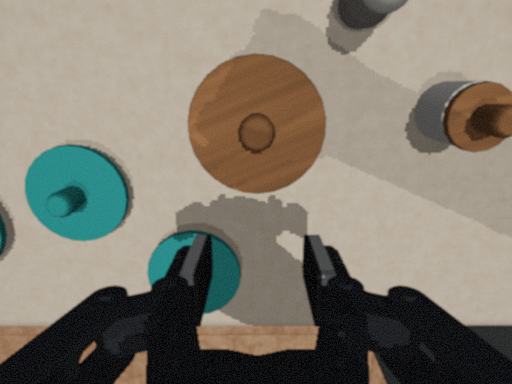

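Call:
apply_moves(targets=[-0.2, 3.9, 0, 0, 0, -0.2, 3.9, 0, 0, 0, -0.2, 3.9, 0, 0, 0, -0.2, 3.9, 0, 0, 0, -0.2, 3.9, 0, 0, 0])

```text
t: 18.32
eef_pos: [419.8, 196.4, 135.8]
eef_rot: [1.0, -0.0, -0.0, -0.0]
force: [0.1, -0.2, -0.1]
opening: 42.9
```

Call:
apply_moves(targets=[-0.2, 3.9, 0, 0, 0, -0.2, 3.9, 0, 0, 0, 0, 3.9, 0, 0, 0, 0, 0, 0, 0, 0, 0, 0, 0, 0, 0])

```text
t: 18.73
eef_pos: [416.3, 78.8, 136.0]
eef_rot: [1.0, -0.003, 0.0, 0.0]
force: [0.3, 1.0, -0.3]
opening: 42.6
```

Call:
apply_moves(targets=[0, 0, 0, 0, 0, 0, 0, 0, 0, 0, 0, 0, 0, 0, 0, 0, 0, 0, 0, 0, 0, 0, 0, 0, 0])

```text
t: 19.15
eef_pos: [415.7, 82.2, 135.9]
eef_rot: [1.0, 0.001, -0.0, -0.0]
force: [1.7, 0.6, 0.2]
opening: 42.6
```

```bash
python3 - <<'E'
from h import *
s,E=wsnap("w14"); lid(s,E,2,(417,80)); lid(s,E,3,(415,-72))
E

```

```text
t 19.15 pos [415.7  82.2 135.9] q [ 0.14  0.22 -0.45  2.16  0.13  0.79 -1.97] F [1.7 0.6 0.2] open 42.6
lid 2 disc z 18.0 edge (array([417.01,  78.61]), 196, 0.37) (array([417.09,  78.6 ,  31.53]), 196, 0.37) knob [417.3  78.3  47.6] [416.4  78.6  47.1] 482
lid 3 disc z 18.2 edge (array([417.45, -70.82]), 246, 0.55) (array([417.49, -70.82,  39.12]), 246, 0.55) knob [417.4 -71.4  47.9] [416.7 -72.   47. ] 495
```

View pics/w14.png

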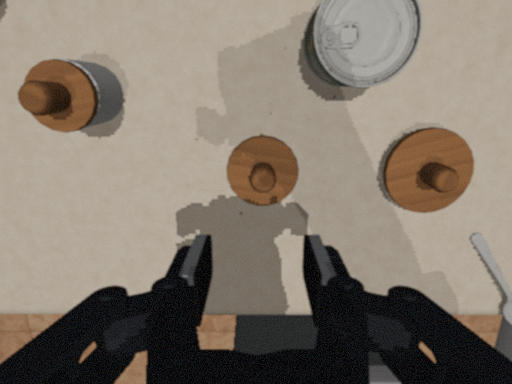

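Call:
apply_moves(targets=[0.1, 0.45, 3.5, 0, 0, 0, 0, 3.5, 0, 0, 0, 0, 3.5, 0, 0, 0, 0, 1.7, 0, 0, 0, 0, 0.9, 0, 0])

```text
t: 19.62
eef_pos: [414.9, 76.7, 2.6]
eef_rot: [1.0, 0.0, -0.002, 0.0]
force: [0.1, 0.2, 0.4]
opening: 42.9
```

Call:
apply_moves(targets=[0, 0, 0.5, 0, 0, 0, 0, 0, 0, 0, 0, 0, 0, 0, 0, 0, 0, 0, 0, 0])

```text
t: 19.95
eef_pos: [417.9, 77.0, 1.1]
eef_rot: [1.0, -0.0, 0.001, -0.0]
force: [-0.2, 0.4, -0.0]
opening: 43.1
```

Call:
apply_moves(targets=[0, 0, 0, 0, -1, 0, 0, 0, 0, -1, 0, 0, 0, 0, -1, 0, 0, 0, 0, -1, 0, 0, 0, 0, -1])

```text
t: 20.37
eef_pos: [417.7, 77.0, 0.9]
eef_rot: [1.0, -0.0, 0.001, -0.0]
force: [-1.1, 0.5, 7.7]
opening: 20.5
```

Call:
apply_moves(targets=[0, 0, -0.5, 0, -1, 0, 0, -2.0, 0, -1, 0, 0, -4.0, 0, -1, 0, 0, -4.0, 0, -1, 0, 0, -2.5, 0, -1])

```text
t: 20.78
eef_pos: [417.6, 77.2, 133.3]
eef_rot: [1.0, -0.0, 0.002, -0.0]
force: [0.9, 0.7, -1.1]
opening: 21.0
```

Call:
apply_moves(targets=[-0.2, 2.0, 0, 0, -1, -0.2, 4.0, 0, 0, -1, -0.2, 4.0, 0, 0, -1, -0.2, 4.0, 0, 0, -1, -0.2, 4.0, 0, 0, -1])

```text
t: 21.2
eef_pos: [406.0, -105.0, 130.6]
eef_rot: [1.0, 0.0, 0.0, 0.0]
force: [1.1, 0.1, -0.7]
opening: 20.6
```

Call:
apply_moves(targets=[-0.2, 4.0, 0, 0, -1, -0.2, 4.0, 0, 0, -1, -0.2, 4.0, 0, 0, -1, -0.2, 4.0, 0, 0, -1, -0.2, 4.0, 0, 0, -1])

```text
t: 21.62
eef_pos: [395.7, -305.2, 130.4]
eef_rot: [1.0, -0.0, 0.0, 0.0]
force: [0.5, -0.5, -0.5]
opening: 20.4
```

Call:
apply_moves(targets=[-0.2, 4.0, 0, 0, -1, -0.2, 4.0, 0, 0, -1, -0.2, 4.0, 0, 0, -1, 0, 0, 0, 0, -1, 0, 0, 0, 0, -1])

```text
t: 22.03
eef_pos: [388.9, -425.5, 129.6]
eef_rot: [1.0, -0.003, -0.0, -0.0]
force: [-1.0, 0.3, -0.3]
opening: 20.5
```

Call:
apply_moves(targets=[0, 0, 0, 0, -1, 0, 0, 0, 0, -1, 0, 0, 0, 0, -1, 0, 0, 0, 0, -1, 0, 0, 0, 0, -1])

```text
t: 22.45
eef_pos: [390.9, -422.5, 130.3]
eef_rot: [1.0, 0.0, 0.0, 0.0]
force: [0.5, -0.5, -0.9]
opening: 20.5
```

```bash
python3 - <<'E'
from h import *
s,E=wsnap("w15"); held(s,2); jar(s,E,2,(470.7,-424.3))
E

```

```text
t 22.45 pos [ 390.9 -422.5  130.3] q [ 0.9   0.43 -0.17  1.84  0.09  0.87 -0.88] F [ 0.5 -0.5 -0.9] open 20.5
disc top tool z -17.0 slope [0.088 0.007]
held centre tool xy (array([-0.38, -1.68]), 164, 0.55) free (array([ 1.4 , -1.68, 31.17]), 164, 0.25)
jar 2 rim z 58.7 fit r=mean (array([ 470.84, -424.06]), 1839, 1.29) free (array([ 470.91, -424.08,   30.3 ]), 1888, 1.32)
   outer contour (array([ 470.96, -424.09,   32.1 ]), 270, 0.21)
```

View pics/w15.png

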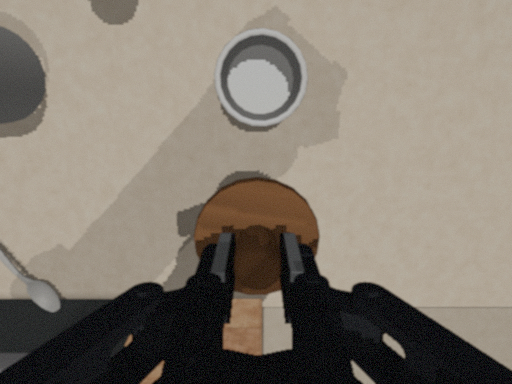

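Call:
apply_moves(targets=[2.7, 0.1, 0, 0, -1, 2.7, 0.1, 0, 0, -1, 2.6, 0.1, 0, 0, -1, 0, 0, 3.5, 0, -1, 0, 0, 2.0, 0, -1])

```text
t: 22.92
eef_pos: [472.6, -425.1, 73.8]
eef_rot: [1.0, 0.001, 0.001, 0.0]
force: [-1.4, 1.2, -1.5]
opening: 20.1
```

Call:
apply_moves(targets=[0, 0, 0, 0, -1, 0, 0, 0, 0, -1, 0, 0, 0, 0, -1, 0, 0, 0, 0, -1, 0, 0, 0, 0, -1])

```text
t: 23.33
eef_pos: [471.2, -427.2, 76.8]
eef_rot: [1.0, -0.001, 0.001, 0.001]
force: [-0.2, 0.8, -0.7]
opening: 20.5
```

Call:
apply_moves(targets=[0, 0, 0, 0, -1, 0, 0, 0, 0, -1, 0, 0, 0, 0, -1, 0, 0, 0, 0, -1])

```text
t: 23.67
eef_pos: [470.5, -426.4, 75.2]
eef_rot: [1.0, -0.0, 0.0, 0.0]
force: [-0.6, -0.7, -1.3]
opening: 21.0
```

```bash
python3 - <<'E'
from h import *
s,E=wsnap("w16"); held(s,2); rimarc(s,E,2,(470.9,-424.1))
E

```

```text
t 23.67 pos [ 470.5 -426.4   75.2] q [ 0.8   0.59 -0.16  1.72  0.12  0.83 -0.99] F [-0.6 -0.7 -1.3] open 21.0
disc top tool z -17.0 slope [0.082 0.008]
held centre tool xy (array([-0.52, -1.57]), 162, 0.51) free (array([ 1.1 , -1.58, 31.28]), 162, 0.25)
arc 956 (array([ 471.33, -423.89]), 932, 1.25)
```

View pics/w16.png

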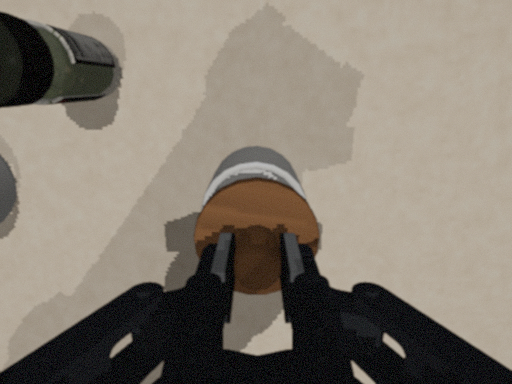

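Call:
apply_moves(targets=[0.1, -0.05, 0.4, 0, -1, 0, 0, 0.5, 0, -1, 0, 0, 0.5, 0, -1, 0, 0, 0.4, 0, -1, 0, 0, 0.3, 0, -1])

```text
t: 24.13
eef_pos: [471.1, -425.5, 52.9]
eef_rot: [1.0, -0.0, -0.001, -0.0]
force: [-0.0, 0.6, -1.7]
opening: 20.7
```

Call:
apply_moves(targets=[0, 0, 0.2, 0, -1, 0, 0, 0.1, 0, -1, 0, 0, 0, 0, -1])

```text
t: 24.38
eef_pos: [471.7, -425.9, 51.2]
eef_rot: [1.0, -0.0, 0.0, 0.0]
force: [-1.2, 0.6, 0.7]
opening: 20.8
```

Call:
apply_moves(targets=[0, 0, 0.1, 0, -1, 0, 0, 0.1, 0, -1, 0, 0, 0, 0, -1, 0, 0, 0, 0, -1])

```text
t: 24.72
eef_pos: [472.2, -426.3, 51.0]
eef_rot: [1.0, -0.0, 0.001, 0.001]
force: [-2.0, 1.9, 11.4]
opening: 20.3
```

Call:
apply_moves(targets=[0, 0, -0.2, 0, -0.4, 0, 0, 0, 0, -0.2, 0, 0, 0, 0, 0, 0, 0, 0, 0, 0, 0, 0, -1.0, 0, 0])

```text
t: 25.13
eef_pos: [470.1, -424.7, 59.0]
eef_rot: [1.0, -0.0, -0.002, -0.001]
force: [0.1, 0.3, 0.1]
opening: 42.9
```

Call:
apply_moves(targets=[0, 0, -3, 0, 0, 0, 0, -4.0, 0, 0, -3.0, 0, 0, 0, 0, -2.0, 0, 0, 0, 0, 0, 0, 0, 0, 0])

```text
t: 25.55
eef_pos: [417.1, -427.3, 132.2]
eef_rot: [1.0, -0.002, -0.001, 0.001]
force: [-1.0, -0.4, -0.3]
opening: 42.9
```

Call:
apply_moves(targets=[0, 0, 0, 0, 0, 0, 0, 0, 0, 0, 0, 0, 0, 0, 0, 0, 0, 0, 0, 0])

```text
t: 25.88
eef_pos: [422.5, -425.3, 130.8]
eef_rot: [1.0, 0.0, 0.0, -0.0]
force: [0.3, 0.2, 0.5]
opening: 42.5
```

```bash
python3 - <<'E'
from h import *
s,E=wsnap("w17"); lid(s,E,2,(471,-424),50)
E

```

```text
t 25.88 pos [ 422.5 -425.3  130.8] q [ 0.87  0.47 -0.17  1.78  0.1   0.9  -0.92] F [0.3 0.2 0.5] open 42.5
lid 2 disc z 68.0 edge (array([ 470.58, -424.85]), 260, 0.31) (array([ 470.89, -424.85,   31.5 ]), 260, 0.22) knob [ 471.2 -424.8   97.5] [ 470.7 -425.1   96.9] 862
```

View pics/w17.png

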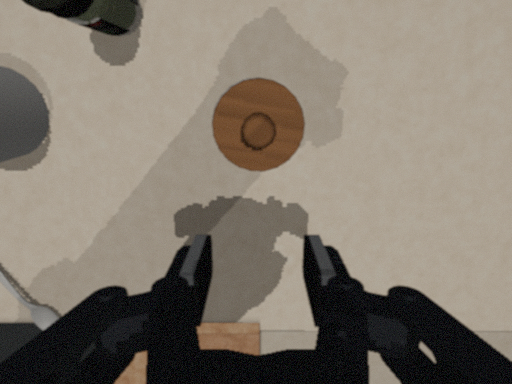

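Call:
apply_moves(targets=[0, -3.9, 0, 0, 0, 0, -3.9, 0, 0, 0, 0, -3.9, 0, 0, 0, 0, -3.9, 0, 0, 0, 0, -3.9, 0, 0, 0])

```text
t: 26.35
eef_pos: [421.8, -228.8, 130.9]
eef_rot: [1.0, -0.0, 0.0, -0.0]
force: [0.5, -0.2, 0.0]
opening: 42.3
```

Call:
apply_moves(targets=[0, -3.9, 0, 0, 0, 0, -3.9, 0, 0, 0, -0.2, -3.9, 0, 0, 0, -0.2, -3.9, 0, 0, 0, 0, 0, 0, 0, 0])

```text
t: 26.77
eef_pos: [417.5, -67.2, 131.1]
eef_rot: [1.0, 0.005, -0.0, -0.001]
force: [0.3, -0.5, 0.2]
opening: 42.7
```

Call:
apply_moves(targets=[0, 0, 0, 0, 0, 0, 0, 0, 0, 0, 0, 0, 0, 0, 0, 0, 0, 0, 0, 0, 0, 0, 0, 0, 0])

```text
t: 27.18
eef_pos: [417.7, -75.9, 130.8]
eef_rot: [1.0, -0.001, -0.0, 0.0]
force: [-0.3, 0.0, 0.9]
opening: 42.5
```

Call:
apply_moves(targets=[0, 0, 0, 0, 0, 0, 0, 0, 0, 0])

```text
t: 27.35
eef_pos: [417.7, -75.3, 130.9]
eef_rot: [1.0, -0.001, -0.0, -0.0]
force: [-0.0, 0.3, -0.4]
opening: 42.6
```

```bash
python3 - <<'E'
from h import *
s,E=wsnap("w18"); lid(s,E,3,(417,-71)); jar(s,E,3,(475,-201))
E

```

```text
t 27.35 pos [417.7 -75.3 130.9] q [ 0.41  0.21 -0.35  2.17  0.1   0.77 -1.57] F [-0.   0.3 -0.4] open 42.6
lid 3 disc z 18.0 edge (array([417.22, -73.02]), 243, 0.35) (array([417.38, -73.04,  38.49]), 243, 0.33) knob [417.5 -73.4  47.7] [417.3 -73.   47. ] 492
jar 3 rim z 66.7 fit r=mean (array([ 475.12, -198.37]), 2404, 1.24) free (array([ 475.18, -198.43,   37.31]), 2430, 1.24)
   outer contour (array([ 475.22, -198.13,   39.45]), 334, 0.35)
```

View pics/w18.png

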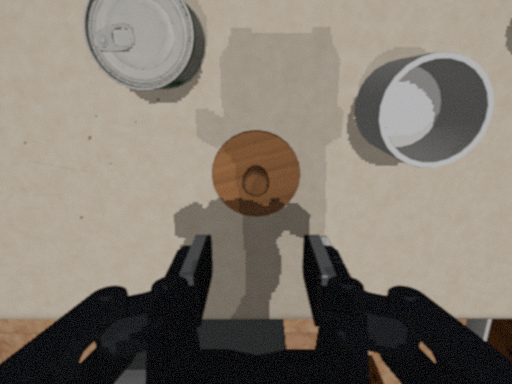

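Call:
apply_moves(targets=[0, -0.1, 3.5, 0, 0, 0, 0, 3.5, 0, 0, 0, 0, 3.5, 0, 0, 0, 0, 1.3, 0, 0, 0, 0, 0.8, 0, 0])

```text
t: 27.82
eef_pos: [416.1, -73.6, 2.8]
eef_rot: [1.0, -0.0, -0.002, -0.0]
force: [0.7, -0.5, -0.4]
opening: 42.6
```

Call:
apply_moves(targets=[0, 0, 0.5, 0, 0, 0, 0, 0, 0, 0, 0, 0, 0, 0, 0, 0, 0, 0, 0, 0])

```text
t: 28.15
eef_pos: [418.8, -74.0, 1.0]
eef_rot: [1.0, -0.0, 0.001, 0.0]
force: [-0.7, 0.1, -0.2]
opening: 42.6
```

Call:
apply_moves(targets=[0, 0, 0, 0, -1, 0, 0, 0, 0, -1, 0, 0, 0, 0, -1, 0, 0, 0, 0, -1, 0, 0, 0, 0, -1])

```text
t: 28.57
eef_pos: [418.5, -74.0, 1.0]
eef_rot: [1.0, -0.0, 0.001, 0.0]
force: [-1.6, -0.3, 7.2]
opening: 20.7
```

Call:
apply_moves(targets=[0, 0, -0.5, 0, -1, 0, 0, -2.0, 0, -1, 0, 0, -4.0, 0, -1, 0, 0, -4.0, 0, -1, 0, 0, -2.5, 0, -1])

```text
t: 28.98
eef_pos: [418.8, -73.7, 133.5]
eef_rot: [1.0, -0.0, 0.002, 0.0]
force: [0.3, 0.1, -1.4]
opening: 20.7
```

Call:
apply_moves(targets=[-0.7, 3.1, 0, 0, -1, -0.7, 3.1, 0, 0, -1, -0.7, 3.1, 0, 0, -1, -0.7, 3.1, 0, 0, -1, 0, 0, 0, 0, -1])

```text
t: 29.4
eef_pos: [387.9, -203.7, 130.6]
eef_rot: [1.0, -0.005, 0.0, 0.001]
force: [-0.8, 0.2, -0.2]
opening: 20.7
```

Call:
apply_moves(targets=[0, 0, 0, 0, -1, 0, 0, 0, 0, -1, 0, 0, 0, 0, -1, 0, 0, 0, 0, -1, 0, 0, 0, 0, -1])

```text
t: 29.82
eef_pos: [389.9, -196.8, 130.0]
eef_rot: [1.0, 0.001, -0.0, -0.0]
force: [0.0, 0.4, -0.5]
opening: 20.8
```

Call:
apply_moves(targets=[0, 0, 0, 0, -1, 0, 0, 0, 0, -1])

```text
t: 29.98
eef_pos: [389.8, -197.3, 130.0]
eef_rot: [1.0, 0.0, -0.0, -0.0]
force: [-0.5, 0.2, -1.1]
opening: 20.5
```

```bash
python3 - <<'E'
from h import *
s,E=wsnap("w19"); held(s,3); jar(s,E,3,(475,-200))
E

```

```text
t 29.98 pos [ 389.8 -197.3  130. ] q [ 0.64  0.23 -0.28  2.15  0.09  0.77 -1.26] F [-0.5  0.2 -1.1] open 20.5
disc top tool z -16.8 slope [ 0.043 -0.004]
held centre tool xy (array([-1.27, -1.25]), 198, 0.57) free (array([ 0.59, -1.26, 38.09]), 198, 0.25)
jar 3 rim z 66.6 fit r=mean (array([ 474.85, -199.53]), 2489, 1.29) free (array([ 474.97, -199.56,   37.21]), 2568, 1.31)
   outer contour (array([ 475.01, -199.58,   39.03]), 344, 0.21)
```

View pics/w19.png

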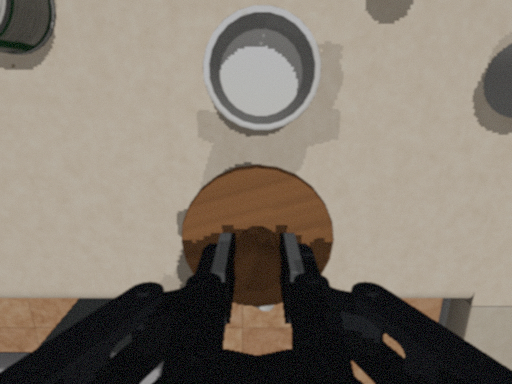

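Call:
apply_moves(targets=[2.9, 0.1, 0, 0, -1, 2.9, 0.1, 0, 0, -1, 2.8, 0.1, 0, 0, -1, 0, 0, 3.0, 0, -1, 0, 0, 1.8, 0, -1])

```text
t: 30.45
eef_pos: [477.4, -200.4, 80.9]
eef_rot: [1.0, 0.0, 0.001, -0.0]
force: [-1.7, -0.7, -1.3]
opening: 20.4
```

Call:
apply_moves(targets=[0, 0, 0, 0, -1, 0, 0, 0, 0, -1, 0, 0, 0, 0, -1, 0, 0, 0, 0, -1, 0, 0, 0, 0, -1])

```text
t: 30.87
eef_pos: [476.4, -201.3, 83.3]
eef_rot: [1.0, -0.0, 0.001, 0.001]
force: [-0.7, 0.0, -0.2]
opening: 20.6
```

Call:
apply_moves(targets=[0, 0, 0, 0, -1, 0, 0, 0, 0, -1, 0, 0, 0, 0, -1, 0, 0, 0, 0, -1, 0, 0, 0, 0, -1])

```text
t: 31.28
eef_pos: [475.7, -200.9, 82.1]
eef_rot: [1.0, -0.0, 0.0, 0.0]
force: [0.1, -0.2, -0.8]
opening: 20.5
```

```bash
python3 - <<'E'
from h import *
s,E=wsnap("w20"); held(s,3); rimarc(s,E,3,(475,-199.6))
E

```

```text
t 31.28 pos [ 475.7 -200.9   82.1] q [ 0.55  0.43 -0.26  2.01  0.16  0.73 -1.38] F [ 0.1 -0.2 -0.8] open 20.5
disc top tool z -16.8 slope [ 0.04  -0.004]
held centre tool xy (array([-1.36, -1.18]), 196, 0.54) free (array([ 0.4 , -1.18, 38.17]), 196, 0.24)
arc 1043 (array([ 475.48, -199.48]), 1031, 1.26)
```

View pics/w20.png

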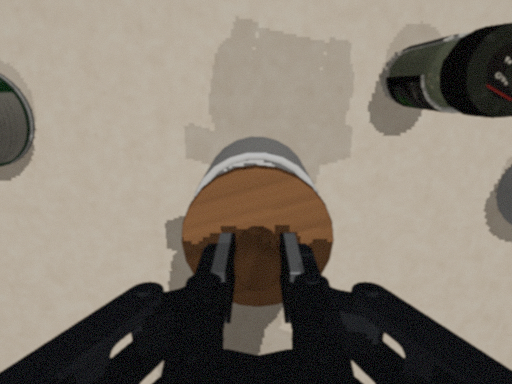

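Call:
apply_moves(targets=[0.05, 0, 0.4, 0, -1, 0, 0, 0.5, 0, -1, 0, 0, 0.4, 0, -1, 0, 0, 0.4, 0, -1, 0, 0, 0.3, 0, -1])

```text
t: 31.75
eef_pos: [475.8, -200.7, 61.1]
eef_rot: [1.0, -0.0, -0.0, -0.0]
force: [-0.3, 0.2, -0.7]
opening: 20.3
```

Call:
apply_moves(targets=[0, 0, 0.2, 0, -1, 0, 0, 0.1, 0, -1, 0, 0, 0, 0, -1])

```text
t: 32.0
eef_pos: [476.1, -200.8, 59.1]
eef_rot: [1.0, -0.0, -0.0, 0.0]
force: [-1.3, 0.1, 0.8]
opening: 20.2
```

Call:
apply_moves(targets=[0, 0, 0.1, 0, -1, 0, 0, 0.1, 0, -1, 0, 0, 0, 0, -1, 0, 0, 0, 0, -1])

```text
t: 32.33
eef_pos: [476.2, -200.8, 58.9]
eef_rot: [1.0, -0.0, -0.0, 0.0]
force: [-6.6, 2.2, 18.9]
opening: 20.3
```

Call:
apply_moves(targets=[0, 0, -0.2, 0, -0.4, 0, 0, 0, 0, -0.2, 0, 0, 0, 0, 0, 0, 0, 0, 0, 0, 0, 0, -1.0, 0, 0])

```text
t: 32.75
eef_pos: [474.7, -200.3, 67.5]
eef_rot: [1.0, -0.0, -0.002, -0.001]
force: [0.1, 1.1, -0.1]
opening: 42.5
```

Call:
apply_moves(targets=[0, 0, -3, 0, 0, 0, 0, -4.0, 0, 0, -3.0, 0, -3, 0, 0, -2.0, 0, -2, 0, 0, 0, 0, 0, 0, 0])

```text
t: 33.17
eef_pos: [425.7, -202.1, 192.8]
eef_rot: [1.0, -0.001, 0.002, 0.002]
force: [-0.3, -0.2, -0.6]
opening: 42.7
```

Call:
apply_moves(targets=[0, 0, 0, 0, 0, 0, 0, 0, 0, 0, 0, 0, 0, 0, 0, 0, 0, 0, 0, 0, 0, 0, 0, 0, 0])

```text
t: 33.58
eef_pos: [426.7, -200.3, 187.4]
eef_rot: [1.0, 0.0, -0.001, -0.001]
force: [0.0, 0.1, -0.1]
opening: 42.6
```

```bash
python3 - <<'E'
from h import *
from workcell import r
s,E=wsnap("w21"); lid(s,E,3,(475,-199.6),58)
t=r.snapshot("top");cv2.imwrite("pics/top1.png",t["image"]);T=t["extrinsics"]
for k,(c,d) in {1:((481,227),42),2:((470,-423),50),3:((473,-199),58),4:((477,394),66)}.items(): lid(t,T,k,c,d)
a=cloud(load("top0.npz"),T);b=cloud(t,T)
for n,c,z in(("shaker",(563,309),60),("tin",(523,7),50)):
    for P in(a,b):
        q=P[(np.hypot(P[...,0]-c[0],P[...,1]-c[1])<55)&(P[...,2]>z)&(P[...,2]<110)]; print(n,np.round(q.mean(0),1),len(q))
E

```

```text
t 33.58 pos [ 426.7 -200.3  187.4] q [ 0.63  0.2  -0.29  2.02  0.07  0.93 -1.27] F [ 0.   0.1 -0.1] open 42.6
lid 3 disc z 76.0 edge (array([ 474.36, -199.89]), 262, 0.34) (array([ 474.64, -199.9 ,   38.36]), 262, 0.28) knob [ 474.8 -200.   105.5] [ 474.1 -200.4  105.4] 583
lid 1 disc z 61.1 edge (array([485.26, 228.64]), 11, 0.82) (array([481.77, 227.01,  22.46]), 36, 1.05) knob [478.5 225.3  90.9] [480.2 227.2  91.6] 25
lid 2 disc z 68.5 edge (array([ 471.04, -425.64]), 16, 0.62) (array([ 468.69, -423.39,   29.95]), 49, 1.0) knob [ 467.9 -423.9   99. ] [ 466.8 -422.5  100. ] 30
lid 3 disc z 77.2 edge (array([ 430.47, -160.53]), 13, 1.09) (array([ 454.59, -184.66,   19.36]), 12, 0.9) knob None None 0
lid 4 disc z 84.6 edge (array([481.2 , 393.17]), 17, 0.95) (array([477.69, 393.16,  43.31]), 67, 1.02) knob [475.7 393.6 113.9] [475.3 393.8 114.5] 26
shaker [561.7 310.3  81.7] 84
shaker [560.9 310.9  81. ] 88
tin [526.    7.   55.4] 307
tin [525.7   6.9  54.8] 294
```

View pics/w21.png

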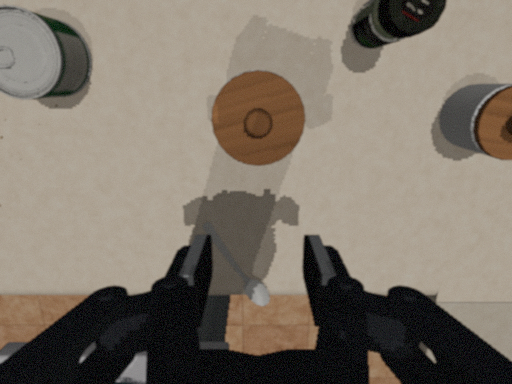

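View pics/top1.png

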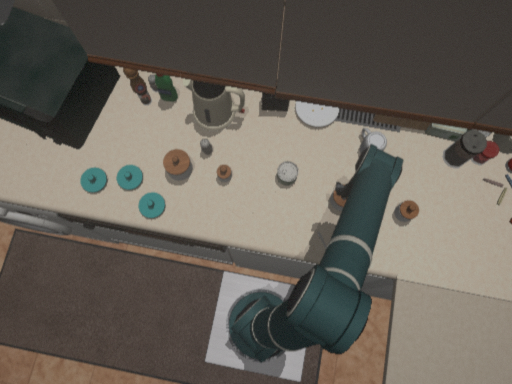

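All four lids measure seated: disc tops at 60, 68, 76 and 84 mm against nominal 61, 69, 77 and 85, the camera's usual −1 mm bias. The shaker and tin have not moved. Nothing touches the arm, so I'm handing in.

```bash
python3 - <<'E'
from workcell import r
print(r.finish_job())
E
```

```text
the job is handed in; nothing more can be done
None
```

All four lids are on the jars of their own diameter, and I handed the job in at about 34 s of the 120 s allowed. No verdict was reported.

- **Seating:** the wrist camera put the disc tops at 60, 68, 76 and 84 mm. Seated height is 61, 69, 77 and 85 mm, and that camera read 1 mm low throughout.
- **Centring:** each lid measured within about 1 mm of its jar's axis, using the jar position measured just before the lid went on.
- **Jars:** I saw no sign that any jar moved.
- **Salt shaker and tin:** the top camera showed both within about 1 mm of their starting places. The gripper was clear of everything and open when I handed in.

What failed or disagreed:
- **First grasp:** the fingers closed above lid_1's knob and missed it. The fingertips turned out to be 20–30 mm farther back than the stated tool point, so I grasped lower from then on.
- **Top camera:** its positions differed from the wrist camera's by 2–3 mm, and its lid edge fits were poor, so I relied on the wrist camera. In the final top view the arm hid lid_3, so only the wrist camera checked that one.

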